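Shut the multimeter case and its two clasps

TASK

Shut the steel multimeter case on the bench with your fingertips: push its lid over and down until it is fully shut, without slamming it, then press both front clasps down flat against the front of the case. Grip and lift nothing; leave the case standing where it is with the meter inside, and leave the other things on the bench alone.

Things in the scene. Friction and masses are not known exactly. Their poses are not given: they have to be found in the camera images.
- case: Grey steel multimeter case, 2.6 kg (the lid adds 0.5), loose on four rubber feet. Footprint 160 mm (its x) by 260 mm (its y), rim 64 mm high, top of the shut lid 88 mm. Origin: centre of the underside, on the bench. The front with clasps and carrying handle faces its -x, towards the robot; +y is its left end as the robot sees it; the lid hinges on its rear (+x) rim.
- carry_handle (a point): Middle of the folded carrying handle's bar, 26 mm above the bench, in the middle of the case's front: 99 mm wide along y, stands 11 mm out from the front, reaches up to 56 mm. Not to be used.
- lid_body (a joint): Angle of the lid about its rear hinge, rad: 0 = shut on the rim, 1.57 = upright, more = leaning back away from the robot (stop at 2.0). It starts well open. The hinge is stiff (friction 0.75 N m: 3 to 8 N at the free edge moves it), so the lid stays where it is left and neither falls nor springs. The lid is a shell 160 x 260 mm, 24 mm deep.
- lid_hinge (a point): Middle of the lid's hinge line: in the case's frame at x = +80, y = 0, z = 64 mm. The hinge line runs along the case's y.
- lid_edge (a point): Middle of the lid's free edge, where its outer (top) face meets its front skirt: 160 mm from the hinge line along the lid and 24 mm out. Its z axis is the outward normal of the outer face; its x axis points along the lid from free edge to hinge. With the lid open the outer face is on the far side from the robot.
- leaf_left (a joint): Angle of the left clasp leaf about its pivot on the lid, rad: 0 = flat against lid skirt and case front (shut), 1.57 = straight out from the front (level when the lid is shut), more = raised (stop 2.7). It starts well open and stays where left (friction 0.03 N m, 1 N at the lip; no snap). Leaf: steel plate 34 mm wide, 40 mm from pivot to curled lip, 2.5 mm thick, 5.6 at the lip.
- clasp_left_pivot (a point): Middle of the left clasp's pivot line on the lid's front skirt, at +85 mm along the case's y; the pivot line runs along the case's y. With the lid shut it is 76 mm above the bench and 5.5 mm in front of the case's front face.
- clasp_left_lip (a point): Middle of the lip of the left clasp leaf, 40 mm from the pivot. With lid and clasp shut it lies 36 mm above the bench, about 6 mm in front of the case's front face.
- leaf_right (a joint): Angle of the right clasp leaf about its pivot on the lid, rad: 0 = flat against lid skirt and case front (shut), 1.57 = straight out from the front (level when the lid is shut), more = raised (stop 2.7). It starts well open and stays where left (friction 0.03 N m, 1 N at the lip; no snap). Leaf: steel plate 34 mm wide, 40 mm from pivot to curled lip, 2.5 mm thick, 5.6 at the lip.
- clasp_right_pivot (a point): Middle of the right clasp's pivot line on the lid's front skirt, at -85 mm along the case's y; the pivot line runs along the case's y. With the lid shut it is 76 mm above the bench and 5.5 mm in front of the case's front face.
- clasp_right_lip (a point): Middle of the lip of the right clasp leaf, 40 mm from the pivot. With lid and clasp shut it lies 36 mm above the bench, about 6 mm in front of the case's front face.
- meter: Handheld multimeter, 84 x 178 x 45 mm, loose, lying face up in the foam recess of the case, its top 60 mm above the bench, below the rim. Origin: centre of its underside. It stays in the case.
- wrench: Green-handled wrench, 190 mm long, lying flat beside the right end of the case. Bystander; origin at its underside.
- level: Orange plastic spirit level, 230 x 22 x 44 mm high, standing on edge behind the case (beyond its open lid). Bystander; origin at its underside (in the middle).
- sockets: Black socket rail 225 x 34 mm with eight chrome sockets standing on it, 46 mm high in all, to the right of the wrench. Bystander; origin at its underside (in the middle).
- pot: Stoneware pot, 82 mm across and 104 mm high, with pencils that reach about 195 mm high, to the left of the case. Bystander; origin at its underside (in the middle).
- tape: Grey tape measure, 66 x 30 x 62 mm high, to the left of the case, nearer the robot than the pot. Bystander; origin at its underside (in the middle).
- jar: Glass jar with steel cap, 62 mm across and 75 mm high, behind the right end of the case. Bystander; origin at its underside (in the middle).
Mind the look-alikes: they are no part of the job. Of the things that look like the meter, the smallest one is meant.

How it is judged:
By the outcome, as a careful person would: the job done as asked, in the order asked, and still so for the second after the job is handed in, with the robot touching nothing.
It also fails if it takes over 51 s, if anything falls off the work surface, if the arm or the gripper's body presses on something with over 40 N, if the wrist force passes 120 N, or if a joint passes its speed limit or range.

ROBOT

A 6-joint arm with a two-finger parallel gripper is mounted at the origin on the work surface. World frame = base frame: x ahead of the robot, y to its left, z up, the work surface at z = 0. Lengths are in m, angles in degrees, forces in N, time in s.
With the tool pointing down it reaches from about 0.25 to 0.725 m from the base axis. Payload 9.7 kg.
Tool frame: the origin (TCP) lies on the centre line of the jaws, within the pads' length; the fingertips stand tip_reach ahead of it and the grasp point (between the pads) lies 2 mm behind it (tip_reach is the distance from the TCP to the fingertips, in m); z points along the fingers, y is the direction in which the jaws open and shut (so a half turn about z gives the same grasp; the last joint's range is limited). The gripper opens to 85 mm and grips with 20 to 120 N. Pads are 22 mm wide; open, the fingers measure 114 mm over their backs; the gripper's body (76 mm by 85 mm) begins 54 mm behind the grasp point. The pads swing forward as they close: fully open they stand 13 mm farther back than shut.
Start: joints at [-72.479, 4.979, 10.078, 95.1, 0, 90], TCP at [0.166, -0.524, 0.213] pointing down, gripper open.
Joint ranges: [-179.16, 179.16], [-48.56, 103.87], [-65.8, 70.77], [-126.05, 130.52], [-82.76, 87.17], [-180, 180]. Speed limits (degrees/s): [127.2, 127.2, 147.25, 180, 180, 180].

INTERFACE

Orientations are given as [roll, pitch, yaw] about the fixed x, y, z axes, in that order (R = Rz(yaw) Ry(pitch) Rx(roll)).
In Python, from workcell import get_obs, camera, calibration, job_done, tip_reach gives the robot as it stands.
- The arm moves only by the tool apply_moves, never from a script. Its argument "rows" is a list of rows, each a list of 7 numbers: the shift along the world's x, y, z in mm, then the turn, a rotation vector about the world's x, y, z in degrees, then the closure, from 0 (fully open) to 1 (shut). A call has 1 to 20 rows; each row shifts and turns the commanded pose from where the row before left it; what a row does not reach is not made up. A row lasts 1/8 s, in which the tool goes at most 62.5 mm and 10.7 degrees, less where a joint would pass 70% of its speed; a pose out of reach is approached as far as the arm can. A call with a gripper value outside its range is refused whole. The fingers move at their own pace and stop on an object; "grip_force" is the grip in N (left out, the last holds). Time passes only in rows, so rows that do not move let the fingers close. It gives the time, the measured TCP pose, the force and the opening at its end, in the units of the state.
- get_obs(): the state, without advancing time (a new reading comes with each control period).
- camera(name): name is "side" or "top"; returns the picture (400x640x3 uint8, red, green, blue); there is no depth.
- calibration(name): a dict with "intrinsics" (3x3 intrinsics, pixels), "dist" ([k1, k2, p1, p2, k3] as OpenCV has them; the pictures are not rectified), "T" (4x4, takes a point from camera to world coordinates). Camera axes: x right, y down, z forward; pixel columns grow to the right and rows downward; lengths in m; the calibration is good to about 2 mm. A picture is of the moment at which its call begins. calibration takes no time and is no camera call.
- job_done(): hands the job in, once; it reports no verdict.
The state is a dict: "time": time; "q": joint angles; "qd": joint speeds; "joint_efforts": joint torques, N m; "ee_pos": TCP position; "tcp_rot": TCP orientation; "wrist_force": force on the tool from outside, world axes, zero at the start; "torque": the same for the moment, N m; "opening": finger opening in m.
Only numpy, scipy, OpenCV 4.12 (cv2) and the standard library are available. Lean on these libraries where they do the work, as an engineer would, in place of code of your own. Each camera call takes 0.05 s, during which the arm holds its last target.

## Working session

There is one attempt and no reset: what is moved stays moved. The work goes in short steps, Python scripts to look and compute and a tool call to move; the robot and the scene stay as the last step left them, time stands still between calls to the robot, and variables do not carry over. Pictures are saved under pics/ and viewed, and the job is handed in when it is done.

Besides the shell and the picture viewer there is one more tool, called after "Request:" in YAML: its name, and indented under it one key for each argument. apply_moves: Moves the arm, as the interface text tells. Its arguments: {"type":"object","properties":{"rows":{"type":"array","items":{"type":"array","items":{"type":"number"}}},"grip_force":{"type":"number"}},"required":["rows"]}

```bash
mkdir -p pics; python3 - <<'E'
from workcell import *
import cv2
print(get_obs(), tip_reach)
for n in("side","top"):
    cv2.imwrite(f"pics/{n}0.png",camera(n)[:,:,::-1]); c=calibration(n); print(n,c)
E
```

```text
{'time': 0.0, 'q': array([-7.24774173e+01,  5.01210173e+00,  1.00336126e+01,  9.50986787e+01,
        9.52250338e-04,  8.99985164e+01]), 'qd': array([-0.03258598, -0.04361013,  0.05672538, -0.03967823,  0.04837144,
       -0.01257954]), 'joint_efforts': array([ 4.00855439e-03, -5.20401299e+01,  4.64790416e+01,  1.68010883e-02,
        2.52598475e-04, -2.98403414e-06]), 'ee_pos': array([ 0.16552417, -0.52423828,  0.21256593]), 'tcp_rot': array([-1.79922832e+02, -9.54247659e-04,  1.75240650e+01]), 'wrist_force': array([-0.27918949, -0.55291719,  0.05179586]), 'torque': array([-0.01642086, -0.00876456,  0.02086744]), 'opening': 0.08540510617622002} 0.017
side {'intrinsics': array([[470.08584221,   0.        , 323.16101743],
       [  0.        , 470.08584221, 196.87458296],
       [  0.        ,   0.        ,   1.        ]]), 'dist': array([-0.10723882,  0.        ,  0.        ,  0.        ,  0.        ]), 'T': array([[-9.94741649e-01, -6.96872535e-02,  7.50515763e-02,
         4.22360058e-01],
       [-1.02412716e-01,  6.82767273e-01, -7.23422757e-01,
         8.95638035e-01],
       [-8.29415047e-04, -7.27304982e-01, -6.86313904e-01,
         8.97460287e-01],
       [ 0.00000000e+00,  0.00000000e+00,  0.00000000e+00,
         1.00000000e+00]])}
top {'intrinsics': array([[364.38535847,   0.        , 320.95207249],
       [  0.        , 364.38535847, 202.51208045],
       [  0.        ,   0.        ,   1.        ]]), 'dist': array([-0.05205462,  0.        ,  0.        ,  0.        ,  0.        ]), 'T': array([[ 0.0371987 , -0.97778869,  0.20626569,  0.33757164],
       [-0.99928882, -0.03767207,  0.00163342,  0.04339225],
       [ 0.00617331, -0.20617976, -0.97849466,  1.05041034],
       [ 0.        ,  0.        ,  0.        ,  1.        ]])}
```

View pics/side0.png

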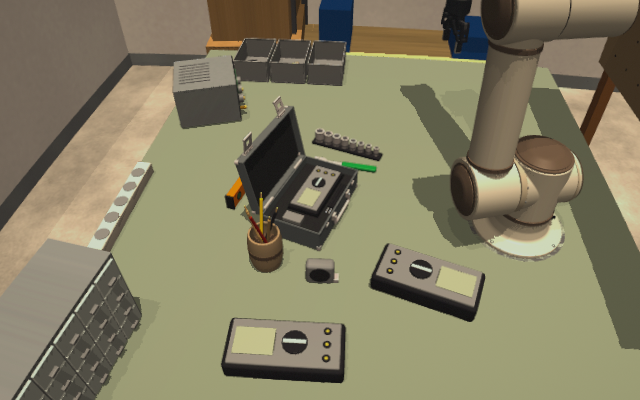

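View pics/top0.png

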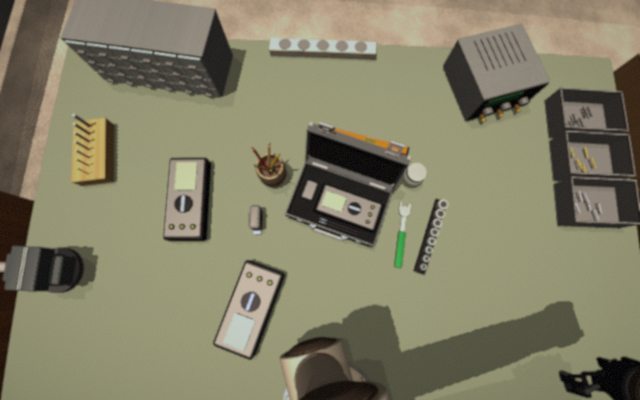

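The top view shows the case at about (345,185), with the lid open behind it and the clasps raised. Next I'll zoom in for accurate corners.

```bash
cat > h.py <<'E'
import numpy as np, cv2
from workcell import *
def ray(n,uv):
    c=calibration(n); p=cv2.undistortPoints(np.array([[uv]],float),c["intrinsics"],c["dist"])[0,0]
    T=c["T"]; d=T[:3,:3]@np.array([p[0],p[1],1]); return T[:3,3],d
def onz(n,uv,z):
    o,d=ray(n,uv); return o+d*(z-o[2])/d[2]
def proj(n,P):
    c=calibration(n); T=np.linalg.inv(c["T"]); r,_=cv2.Rodrigues(T[:3,:3])
    return cv2.projectPoints(np.array(P,float).reshape(-1,3),r,T[:3,3],c["intrinsics"],c["dist"])[0][:,0]
def tri(a,b):
    o1,d1=ray("side",a);o2,d2=ray("top",b)
    s=np.linalg.lstsq(np.c_[d1,-d2],o2-o1,rcond=None)[0]
    p,q=o1+s[0]*d1,o2+s[1]*d2; return (p+q)/2,np.linalg.norm(p-q)
def crop(n,x,y,w,h,f,name,img=None):
    im=camera(n)[:,:,::-1] if img is None else img
    im=cv2.resize(im[y:y+h,x:x+w],None,fx=f,fy=f,interpolation=cv2.INTER_CUBIC)
    for i in range((x+9)//10*10,x+w,10):
        if i%20==0:
            cv2.putText(im,str(i),(int((i-x)*f),8),0,.3,(0,0,255),1)
            cv2.line(im,(int((i-x+.5)*f),10),(int((i-x+.5)*f),16),(0,0,255),1)
    for j in range((y+19)//20*20,y+h,20):
        cv2.putText(im,str(j),(0,int((j-y+.5)*f)+3),0,.3,(0,0,255),1)
        cv2.line(im,(20,int((j-y+.5)*f)),(26,int((j-y+.5)*f)),(0,0,255),1)
    cv2.imwrite("pics/"+name,im)
E
python3 - <<'E'
from h import *
crop("side",0,0,1,1,1,"x.png")
crop("side",215,85,155,170,3.5,"s1.png",cv2.imread("pics/side0.png"))
crop("top",235,110,215,170,3.5,"t1.png",cv2.imread("pics/top0.png"))
E
```

```text
(no output)
```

View pics/s1.png

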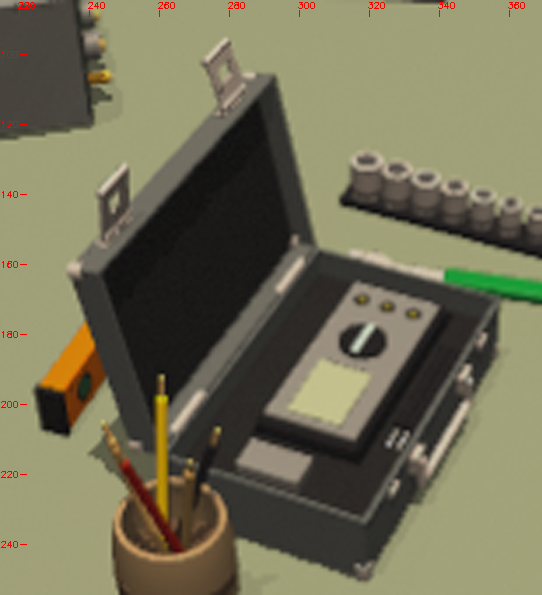

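View pics/t1.png

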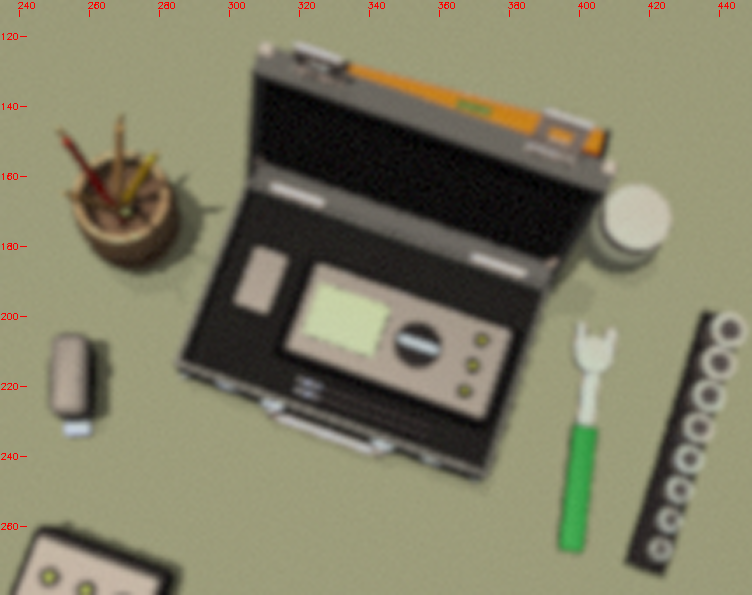

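```bash
python3 - <<'E'
from h import *
np.set_printoptions(precision=4,suppress=True)
S=dict(FL=(318.8,233.1),FR=(356.5,170.2),RR=(304.5,155.4),EL=(235.9,161.1),ER=(291.5,105.9))
Tt=dict(FL=(286,213),FR=(372.5,243.8),RR=(390.2,192.4),RL=(305.4,163.8),EL=(309.4,123.2),ER=(408.8,157.2))
for k in S: print(k,tri(S[k],Tt[k]), onz("side",S[k],.064))
R={k:onz("top",Tt[k],.064) for k in("FL","FR","RR","RL")}
for k in R: print(k,R[k])
print(np.linalg.norm(R["FL"]-R["FR"]),np.linalg.norm(R["RR"]-R["FR"]))
d=R["FL"]-R["FR"]; print("yaw",np.degrees(np.arctan2(-d[0],d[1])))
E
```

```text
FL (array([0.5121, 0.1404, 0.0606]), np.float64(0.0016347733774026028)) [0.511  0.1436 0.064 ]
FR (array([ 0.4349, -0.0985,  0.0643]), np.float64(0.003429877791979543)) [ 0.4332 -0.0986  0.064 ]
RR (array([ 0.5827, -0.1469,  0.0653]), np.float64(0.0023676278436808988)) [ 0.5841 -0.149   0.064 ]
EL (array([0.7096, 0.0805, 0.2184]), np.float64(0.00165742030326278)) [ 0.7737 -0.1043  0.064 ]
ER (array([ 0.6232, -0.1605,  0.2226]), np.float64(0.014946450062328049)) [ 0.6608 -0.4034  0.064 ]
FL [0.5124 0.14   0.064 ]
FR [ 0.4367 -0.0988  0.064 ]
RR [ 0.5818 -0.1471  0.064 ]
RL [0.6557 0.0932 0.064 ]
0.2504448622871781 0.15294793563283793
yaw -17.592596238581194
```

```bash
python3 - <<'E'
from h import *
np.set_printoptions(precision=4,suppress=True)
c=np.array([.5467,-.0032,0]); 
for yaw in(-18,):
  y=np.radians(yaw);R=np.array([[np.cos(y),-np.sin(y),0],[np.sin(y),np.cos(y),0],[0,0,1]])
for n,a,b in[("Llip",(247.6,133.6),(325.4,124.4)),("Lbase",(247.9,152.5),(325.9,130.1)),("Rlip",(276.5,97.9),(396.8,143.8)),("Rbase",(281.1,114.5),(391.6,152.4))]:
  p,e=tri(a,b); print(n,p,e,R.T@(p-c))
def lid(th,r,y,o=.024): return [.08-r*np.cos(th)+o*np.sin(th),y,.064+r*np.sin(th)+o*np.cos(th)]
for th in(1.6,1.7,1.8):
  P=[c+R@np.array(lid(th,.16,s*.13)) for s in(1,-1)]+[c+R@np.array(lid(th,.1655,s*.085,.012)) for s in(1,-1)]
  print(th,proj("side",P).round(1).tolist(),proj("top",P).round(1).tolist())
P=[c+R@np.array(q) for q in([-.08,.13,.064],[-.08,-.13,.064],[.08,-.13,.064],[.08,.13,.064])]
print(proj("side",P).round(1).tolist(),proj("top",P).round(1).tolist())
E
```

```text
Llip [0.6851 0.0413 0.2695] 0.0016570117679717076 [0.1179 0.0851 0.2695]
Lbase [0.6929 0.0395 0.2138] 0.005612395592049048 [0.1258 0.0858 0.2138]
Rlip [ 0.6472 -0.1239  0.2649] 0.00012154547174213571 [ 0.1329 -0.0837  0.2649]
Rbase [ 0.6401 -0.1207  0.2185] 0.005445457536890612 [ 0.1252 -0.0829  0.2185]
1.6 [[242.9, 161.6], [293.8, 105.0], [257.0, 149.7], [290.0, 112.7]] [[306.4, 130.0], [408.5, 165.6], [322.1, 139.4], [389.6, 163.0]]
1.7 [[237.2, 161.1], [288.6, 104.9], [251.0, 148.9], [284.4, 112.1]] [[308.7, 125.0], [410.1, 160.2], [324.4, 133.8], [391.5, 157.1]]
1.8 [[231.8, 161.2], [283.6, 105.3], [245.3, 148.6], [279.0, 112.1]] [[310.9, 120.4], [411.4, 155.2], [326.7, 128.7], [393.2, 151.7]]
[[318.8, 233.6], [357.6, 169.4], [305.1, 154.9], [260.3, 214.2]] [[284.1, 213.5], [373.7, 246.1], [391.8, 192.2], [304.6, 161.3]]
```

Request:
apply_moves:
  rows:
    - [0, 0, 55, 0, 0, 0, 1]
    - [0, 0, 55, 0, 0, 0, 1]
    - [38.5, 33.5, 30, 0, 0, -2.5, 1]
    - [38.5, 33.5, 30, 0, 0, -2.5, 1]
    - [38.5, 33.5, 0, 0, 0, -2.5, 1]
    - [38.5, 33.5, 0, 0, 0, -2.5, 1]
    - [38.5, 33.5, 0, 0, 0, -2.5, 1]
    - [38.5, 33.5, 0, 0, 0, -2.5, 1]
    - [38.5, 33.5, 0, 0, 0, -2.5, 1]
    - [38.5, 33.5, 0, 0, 0, -2.5, 1]
    - [38.5, 33.5, 0, 0, 0, -2.5, 1]
    - [38.5, 33.5, 0, 0, 0, -2.5, 1]
    - [38.5, 33.5, 0, 0, 0, -2.5, 1]
    - [38.5, 33.5, 0, 0, 0, -2.5, 1]
    - [38.5, 33.5, 0, 0, 0, -2.5, 1]
    - [38.5, 33.5, 0, 0, 0, -2.5, 1]
    - [0, 0, 0, 0, 0, 0, 1]
    - [0, 0, 0, 0, 0, 0, 1]

```text
time: 2.4
ee_pos: [0.6706, -0.1135, 0.3635]
tcp_rot: [-177.3, -1.6, -10.7]
wrist_force: [-0.7, 0.8, 0.8]
opening: 0.0002
```

```bash
cat >> h.py <<'E'
from scipy.spatial.transform import Rotation as Ro
C0=np.array([.5467,-.0032,0]); YAW=-18
def tgt(xc,yc,zt,rpy,tip=True):
    """tip at case coords -> print shift mm and rotvec deg"""
    y=np.radians(YAW);R=np.array([[np.cos(y),-np.sin(y),0],[np.sin(y),np.cos(y),0],[0,0,1]])
    o=get_obs(); p=C0+R@np.array([xc,yc,0])+[0,0,zt]; Rt=Ro.from_euler("xyz",rpy,degrees=True)
    if tip: p=p-Rt.as_matrix()[:,2]*tip_reach
    Rc=Ro.from_euler("xyz",o["tcp_rot"],degrees=True)
    print("shift",((p-o["ee_pos"])*1000).round(1),"rot",(Rt*Rc.inv()).as_rotvec(degrees=True).round(2),"F",o["wrist_force"].round(2),"q",o["q"].round(1),o["time"])
E
python3 -c "
from h import *
tgt(.165,0,.34,[180,0,-18])
tgt(.165,0,.18,[180,0,-18])"
```

```text
shift [33.  59.3 -6.5] rot [-2.19  2.22 -7.29] F [-0.74  0.8   0.76] q [-10.8  37.3  70.8 121.9   2.7 179.9] 2.4
shift [  33.    59.3 -166.5] rot [-2.19  2.22 -7.29] F [-0.74  0.8   0.76] q [-10.8  37.3  70.8 121.9   2.7 179.9] 2.4
```

Request:
apply_moves:
  rows:
    - [0, 0, -10, -2.2, 2.2, 0, 1]
    - [4, 6, -8, 0, 0, 8, 1]
    - [4, 6, -8, 0, 0, 8, 1]
    - [4, 6, -8, 0, 0, 8, 1]
    - [4, 6, -8, 0, 0, 8, 1]
    - [4, 6, -4, 0, 0, 8, 1]
    - [4, 6, 0, 0, 0, 8, 1]
    - [4, 6, 0, 0, 0, 8, 1]
    - [4, 6, 0, 0, 0, 8, 1]
    - [0, 6, 0, 0, 0, 8, 1]
    - [0, 5, 0, 0, 0, 8, 1]
    - [0, 0, 0, 0, 0, 2, 1]
    - [0, 0, 0, 0, 0, 0, 1]

```text
time: 4.03
ee_pos: [0.7003, -0.0593, 0.3149]
tcp_rot: [-179.8, 0.2, 71.8]
wrist_force: [0.2, -0.5, 0.7]
opening: -0.0002
```

```bash
python3 -c "
from h import *
tgt(.165,0,.30,[180,0,72])
tgt(.165,0,.18,[180,0,72])"
```

```text
shift [3.3 5.1 2.1] rot [ 0.1  -0.28  0.25] F [ 0.16 -0.55  0.7 ] q [-4.800e+00  3.890e+01  6.680e+01  1.182e+02 -1.000e-01  1.035e+02] 4.025
shift [   3.3    5.1 -117.9] rot [ 0.1  -0.28  0.25] F [ 0.16 -0.55  0.7 ] q [-4.800e+00  3.890e+01  6.680e+01  1.182e+02 -1.000e-01  1.035e+02] 4.025
```

Request:
apply_moves:
  rows:
    - [3, 5, -20, 0, 0, 0, 1]
    - [0, 0, -30, 0, 0, 0, 1]
    - [0, 0, -30, 0, 0, 0, 1]
    - [0, 0, -25, 0, 0, 0, 1]
    - [0, 0, -5, 0, 0, 0, 1]
    - [0, 0, 0, 0, 0, 0, 1]

```text
time: 4.78
ee_pos: [0.7036, -0.054, 0.2044]
tcp_rot: [-179.7, 0.2, 71.8]
wrist_force: [0.1, -0.3, -0.1]
opening: -0.0002
```

```bash
python3 -c "
from h import *
tgt(.165,0,.19,[180,0,72])
crop('side',200,60,180,200,3,'s2.png');crop('top',235,90,215,170,3.5,'t2.png')"
```

```text
shift [ 0.1 -0.2  2.6] rot [ 0.08 -0.36  0.16] F [ 0.14 -0.35 -0.12] q [-4.300e+00  2.900e+01  3.880e+01  1.002e+02 -1.000e-01  1.038e+02] 4.775
```

View pics/s2.png

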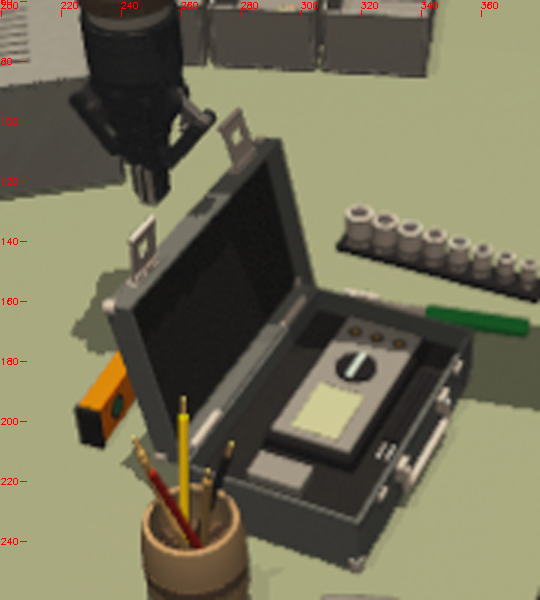

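View pics/t2.png

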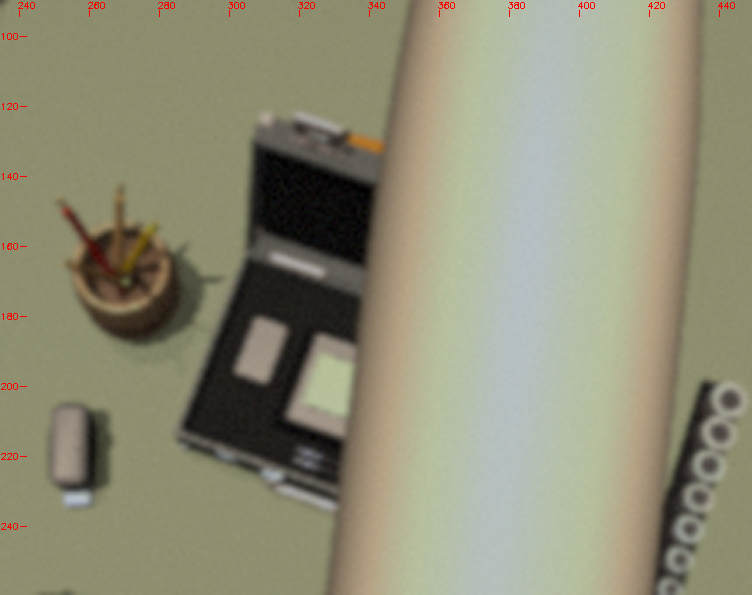

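```bash
python3 - <<'E'
from h import *
o=get_obs();y=np.radians(-18)
ux=np.array([np.cos(y),np.sin(y)])
def P(t,r=.135):
    x=.08-r*np.cos(t)+.024*np.sin(t)+.0145; return np.r_[C0[:2]+ux*x,.064+r*np.sin(t)+.024*np.cos(t)+.017]*1000
cur=o["ee_pos"]*1000
th=np.radians(list(range(93,4,-4))[:]+[5-1e-9,3,1.5,0])
print(cur.round(1))
for t in th:
    p=P(t); d=(p-cur).round(0); print(round(np.degrees(t),1),d.tolist()); cur=cur+d
E
```

```text
[704.  -53.9 205.1]
93.0 [-38.0, 12.0, 10.0]
89.0 [-9.0, 3.0, 1.0]
85.0 [-9.0, 3.0, 2.0]
81.0 [-9.0, 3.0, 0.0]
77.0 [-9.0, 3.0, -0.0]
73.0 [-9.0, 3.0, -1.0]
69.0 [-9.0, 3.0, -1.0]
65.0 [-9.0, 2.0, -3.0]
61.0 [-9.0, 3.0, -2.0]
57.0 [-8.0, 3.0, -4.0]
53.0 [-8.0, 3.0, -4.0]
49.0 [-8.0, 2.0, -4.0]
45.0 [-8.0, 3.0, -6.0]
41.0 [-7.0, 2.0, -5.0]
37.0 [-7.0, 2.0, -7.0]
33.0 [-7.0, 2.0, -6.0]
29.0 [-6.0, 2.0, -8.0]
25.0 [-5.0, 2.0, -7.0]
21.0 [-5.0, 2.0, -8.0]
17.0 [-5.0, 1.0, -9.0]
13.0 [-3.0, 2.0, -8.0]
9.0 [-4.0, 1.0, -9.0]
5.0 [-2.0, 0.0, -9.0]
5.0 [-0.0, 0.0, -0.0]
3.0 [-1.0, 1.0, -5.0]
1.5 [-1.0, 0.0, -4.0]
0.0 [-1.0, 0.0, -3.0]
```

Request:
apply_moves:
  rows:
    - [-10, 3, 5, 0, 0, 0, 1]
    - [-7, 2, 3, 0, 0, 0, 1]
    - [-6, 2, 2, 0, 0, 0, 1]
    - [-5, 2, 0, 0, 0, 0, 1]
    - [-5, 2, 0, 0, 0, 0, 1]
    - [-5, 1, 0, 0, 0, 0, 1]
    - [-5, 2, 1, 0, 0, 0, 1]
    - [-4, 1, 0, 0, 0, 0, 1]
    - [-5, 2, 1, 0, 0, 0, 1]
    - [-4, 1, 1, 0, 0, 0, 1]

```text
time: 6.12
ee_pos: [0.6472, -0.0356, 0.2165]
tcp_rot: [-179.6, 0.2, 71.9]
wrist_force: [-0.1, -0.4, -0.0]
opening: 0.0002
```

```bash
python3 -c "
from h import *
tgt(.165,0,.19,[180,0,72])
crop('side',200,60,180,200,3,'s3.png')"
```

```text
shift [ 56.4 -18.6  -9.5] rot [ 0.08 -0.4   0.09] F [-0.06 -0.44 -0.02] q [-3.10e+00  1.99e+01  2.80e+01  9.85e+01 -1.00e-01  1.05e+02] 6.125
```

View pics/s3.png

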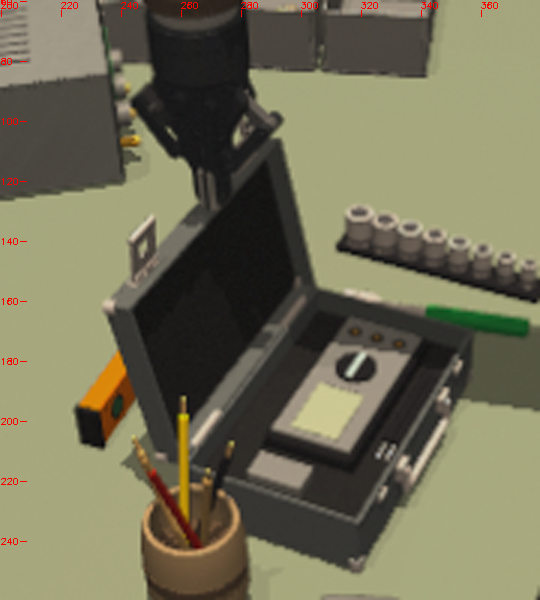

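```bash
python3 -c "
from h import *
o=get_obs()
p=o['ee_pos']-[0,0,.017]
print(p,proj('side',[p,p+[0,0,.02],p+[0,0,.04],p+[.0146,-.0046,0],p-[.0146,-.0046,0]]))
crop('side',230,80,70,70,10,'s4.png')"
```

```text
[ 0.64700077 -0.03556321  0.19989795] [[272.04447274 139.1061166 ]
 [271.45251244 132.54687042]
 [270.84918483 125.83887438]
 [266.64609856 137.68504311]
 [277.48930627 140.54081179]]
```

View pics/s4.png

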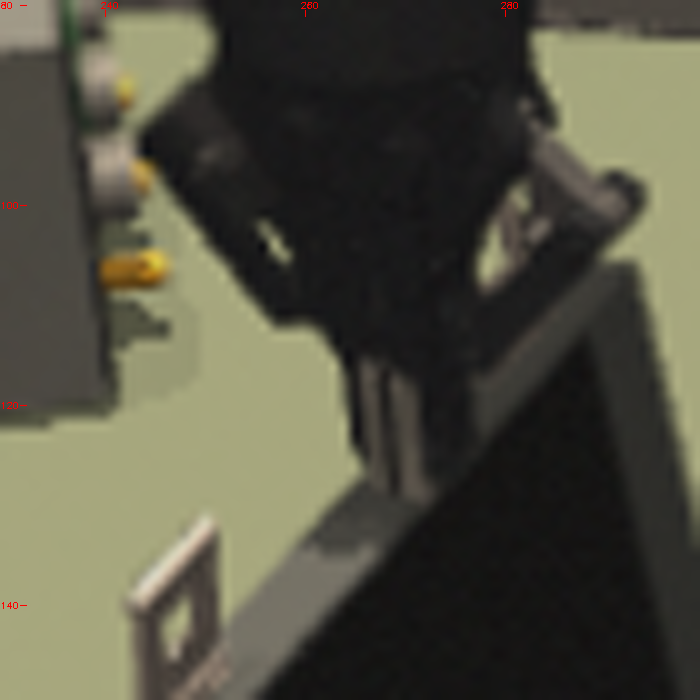

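```bash
python3 -c "
from h import *
p=np.array([.7036,-.054,.2044-.017])
print(proj('side',[p,p+[0,0,.01],p+[0,0,.02],p+[0,0,.1]]))
crop('side',220,70,60,70,10,'s5.png')"; grep -c . h.py; python3 - <<'E'
import cv2
im=cv2.imread('pics/s2.png'); cv2.imwrite('pics/s2b.png',cv2.resize(im[90:240,60:240],None,fx=4,fy=4,interpolation=cv2.INTER_CUBIC))
E
```

```text
[[251.92513874 137.52990739]
 [251.52638444 134.33661364]
 [251.12393874 131.1083595 ]
 [247.76738345 103.96616838]]
34
```

View pics/s2b.png

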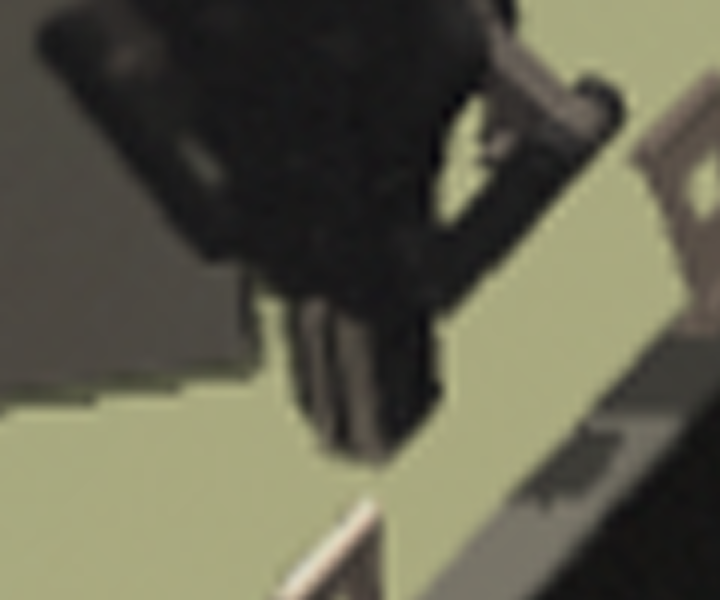

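```bash
python3 -c "
from h import *
p=np.array([.1655,-.5242,.2126])
for n in ('side','top'): print(proj(n,[p,p-[0,0,.017],p+[0,0,.05],p+[0,0,.15]]).round(1).tolist())
crop('side',410,0,80,60,9,'a.png',cv2.imread('pics/side0.png'))
crop('top',540,330,100,70,7,'b.png',cv2.imread('pics/top0.png'))
"
```

```text
[[448.6, 55.2], [447.7, 60.1], [451.2, 40.7], [456.7, 9.8]]
[[569.7, 364.8], [564.9, 363.2], [585.2, 369.9], [622.3, 382.0]]
```

View pics/a.png

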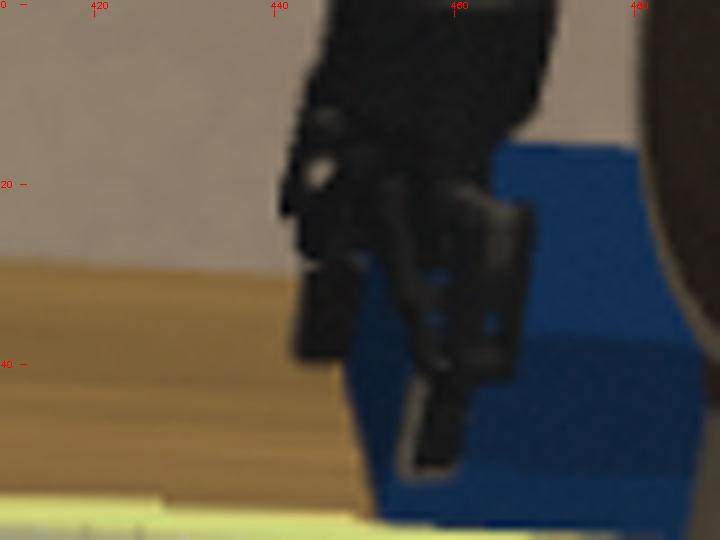

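View pics/b.png

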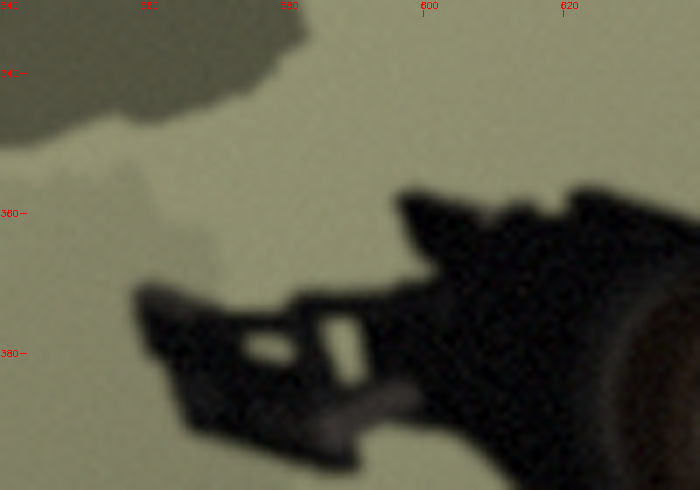

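Request:
apply_moves:
  rows:
    - [0, 0, 12, 0, 0, 0, 1]
    - [14, -5, 4, 0, 0, 0, 1]
    - [20, -7, 0, 0, 0, 0, 1]
    - [20, -6, 0, 0, 0, 0, 1]
    - [3, -1, -10, 0, 0, 0, 1]
    - [0, 0, -20, 0, 0, 0, 1]
    - [0, 0, -17, 0, 0, 0, 1]
    - [0, 0, 0, 0, 0, 0, 1]

```text
time: 7.28
ee_pos: [0.7034, -0.0545, 0.184]
tcp_rot: [-179.5, 0.2, 71.9]
wrist_force: [-0.3, -0.4, 0.4]
opening: 0.0003
```

```bash
python3 -c "
from h import *
tgt(.165,0,.165,[180,0,72])
crop('side',200,60,180,200,3,'s6.png')"
```

```text
shift [ 0.2  0.3 -2. ] rot [ 0.07 -0.56  0.09] F [-0.32 -0.35  0.42] q [-4.400e+00  2.840e+01  3.570e+01  9.790e+01 -1.000e-01  1.037e+02] 7.275
```

View pics/s6.png

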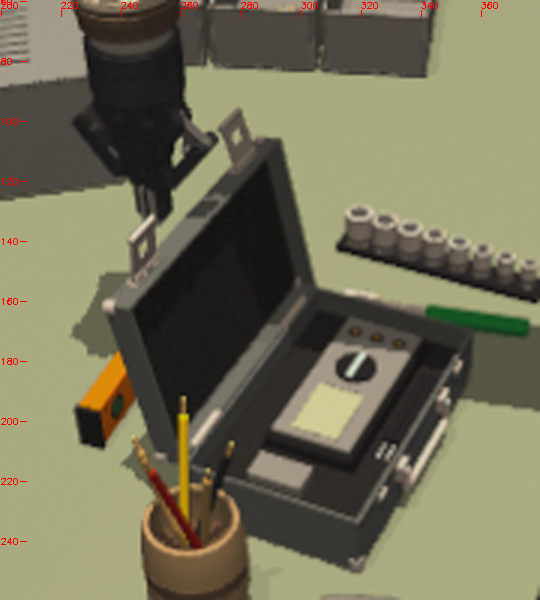

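Request:
apply_moves:
  rows:
    - [-7, 2, 0, 0, 0, 0, 1]
    - [-7, 2, 0, 0, 0, 0, 1]
    - [-6, 2, 0, 0, 0, 0, 1]
    - [-5, 2, 0, 0, 0, 0, 1]
    - [-5, 2, 0, 0, 0, 0, 1]
    - [-5, 1, 0, 0, 0, 0, 1]
    - [-4, 2, 0, 0, 0, 0, 1]
    - [-4, 1, 0, 0, 0, 0, 1]

```text
time: 8.32
ee_pos: [0.6627, -0.041, 0.1875]
tcp_rot: [-179.9, 0.1, 71.9]
wrist_force: [5.9, -1.0, 5.9]
opening: 0.0
```

```bash
python3 -c "
from h import *
tgt(.165,0,.165,[180,0,72])
crop('side',200,60,180,200,3,'s7.png')"
```

```text
shift [ 40.9 -13.2  -5.5] rot [ 0.12 -0.09  0.11] F [ 5.92 -1.02  5.9 ] q [-3.500e+00  2.110e+01  2.630e+01  9.530e+01 -1.000e-01  1.046e+02] 8.325
```

View pics/s7.png

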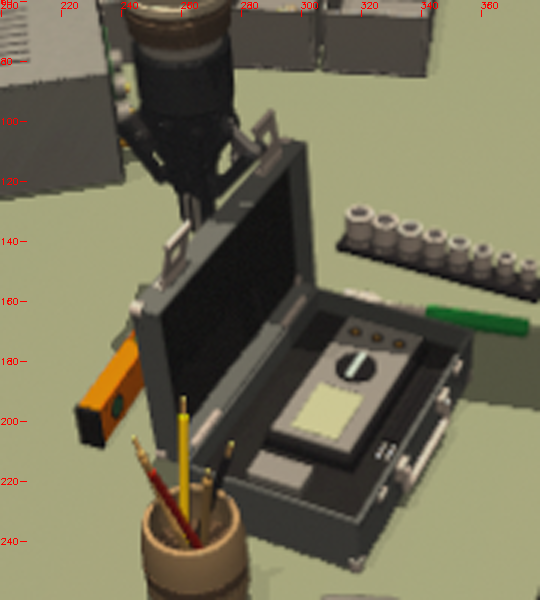

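```bash
python3 - <<'E'
from h import *
o=get_obs();y=np.radians(-18)
ux=np.array([np.cos(y),np.sin(y)])
def P(t,r=.142):
    x=.08-r*np.cos(t)+.024*np.sin(t)+.0145; return np.r_[C0[:2]+ux*x,.064+r*np.sin(t)+.024*np.cos(t)-.011]*1000
cur=o["ee_pos"]*1000
th=np.radians(list(range(86,4,-4))[:])
print(cur.round(1))
for t in th:
    p=P(t); d=(p-cur).round(0); print(round(np.degrees(t),1),d.tolist()); cur=cur+d
E
```

```text
[662.3 -40.8 187.5]
86.0 [-12.0, 4.0, 9.0]
82.0 [-10.0, 3.0, 0.0]
78.0 [-10.0, 3.0, 0.0]
74.0 [-9.0, 3.0, -0.0]
70.0 [-9.0, 3.0, -2.0]
66.0 [-10.0, 3.0, -2.0]
62.0 [-9.0, 3.0, -3.0]
58.0 [-9.0, 3.0, -3.0]
54.0 [-9.0, 3.0, -5.0]
50.0 [-8.0, 3.0, -4.0]
46.0 [-8.0, 3.0, -6.0]
42.0 [-8.0, 2.0, -6.0]
38.0 [-7.0, 2.0, -6.0]
34.0 [-7.0, 3.0, -7.0]
30.0 [-6.0, 2.0, -8.0]
26.0 [-6.0, 2.0, -8.0]
22.0 [-5.0, 1.0, -8.0]
18.0 [-5.0, 2.0, -9.0]
14.0 [-4.0, 1.0, -9.0]
10.0 [-4.0, 1.0, -9.0]
6.0 [-3.0, 1.0, -10.0]
```

Request:
apply_moves:
  rows:
    - [4, -1, 5, 0, 0, 0, 1]
    - [0, 0, 7, 0, 0, 0, 1]
    - [-5, 2, 0, 0, 0, 0, 1]
    - [-5, 1, 0, 0, 0, 0, 1]
    - [-5, 2, 0, 0, 0, 0, 1]
    - [-5, 1, 0, 0, 0, 0, 1]
    - [-5, 2, 0, 0, 0, 0, 1]
    - [-5, 1, 0, 0, 0, 0, 1]
    - [-5, 2, 0, 0, 0, 0, 1]
    - [-5, 1, 0, 0, 0, 0, 1]

```text
time: 9.62
ee_pos: [0.6263, -0.0294, 0.1991]
tcp_rot: [-179.9, 0.1, 71.9]
wrist_force: [4.3, 1.9, 7.2]
opening: -0.0
```

```bash
python3 -c "
from h import *
tgt(.165,0,.165,[180,0,72])
crop('side',200,60,180,200,3,'s8.png')"
```

```text
shift [ 77.3 -24.8 -17.1] rot [ 0.06 -0.15  0.08] F [4.29 1.89 7.19] q [-2.700e+00  1.580e+01  2.100e+01  9.530e+01 -1.000e-01  1.054e+02] 9.625
```

View pics/s8.png

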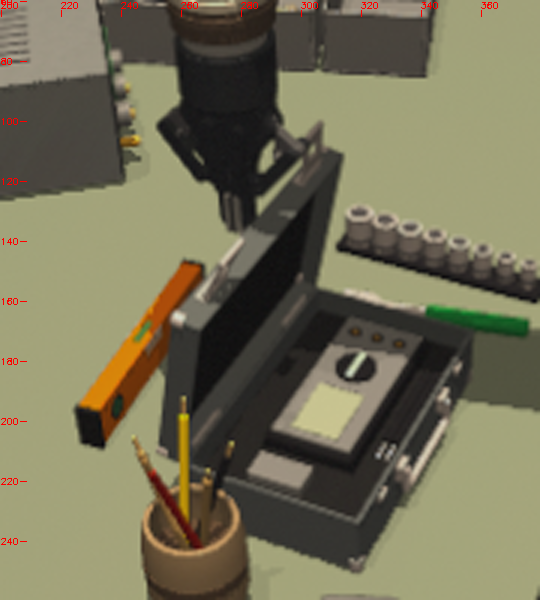

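```bash
python3 -c "
from h import *
np.set_printoptions(precision=4,suppress=True)
o=get_obs(); p=o['ee_pos']
for h in(-.017,0,.011,.02,.03): print(h,proj('side',[p+[0,0,h]]))
y=np.radians(-18);R=np.array([[np.cos(y),-np.sin(y),0],[np.sin(y),np.cos(y),0],[0,0,1]])
print('case',R.T@(p-C0))
def lid(th,r,y,o=.024): return C0+R@np.array([.08-r*np.cos(th)+o*np.sin(th),y,.064+r*np.sin(th)+o*np.cos(th)])
for th in(1.2,1.25,1.3,1.35): print(th,proj('side',[lid(th,.16,.13),lid(th,.16,0),lid(th,.16,-.13)]).round(1).tolist(),lid(th,.16,0))
crop('side',245,90,80,80,9,'s9.png')
crop('top',0,0,640,400,1.2,'t9.png')
"
```

```text
-0.017 [[280.4552 146.857 ]]
0 [[280.0343 141.388 ]]
0.011 [[279.7582 137.7931]]
0.02 [[279.5302 134.8186]]
0.03 [[279.2746 131.4778]]
case [ 0.0832 -0.0003  0.199 ]
1.2 [[267.6, 169.3], [293.6, 137.7], [315.9, 110.7]] [ 0.5889 -0.0169  0.2218]
1.25 [[264.5, 167.9], [290.6, 136.4], [313.1, 109.6]] [ 0.5965 -0.0194  0.2234]
1.3 [[261.3, 166.5], [287.7, 135.2], [310.3, 108.5]] [ 0.6041 -0.0218  0.2246]
1.35 [[258.1, 165.4], [284.7, 134.2], [307.5, 107.6]] [ 0.6117 -0.0243  0.2254]
```

View pics/s9.png

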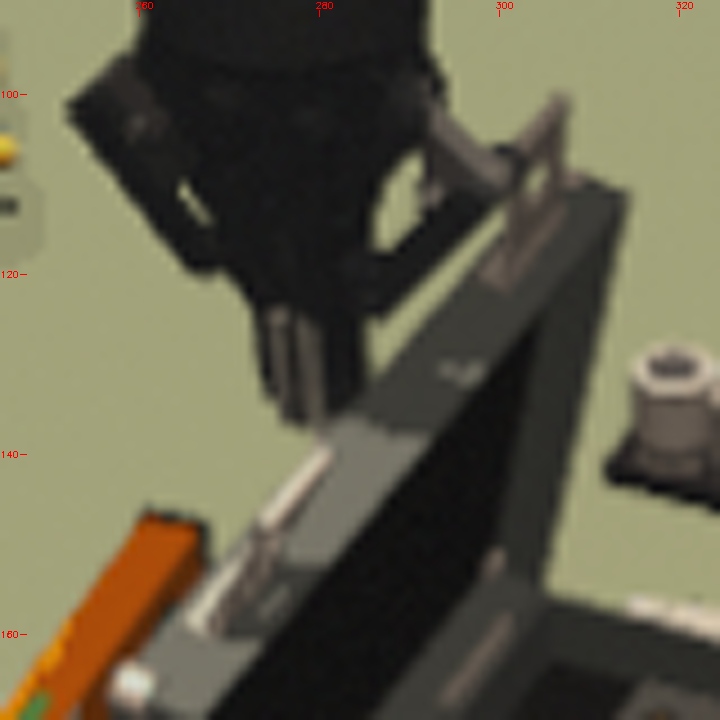

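View pics/t9.png

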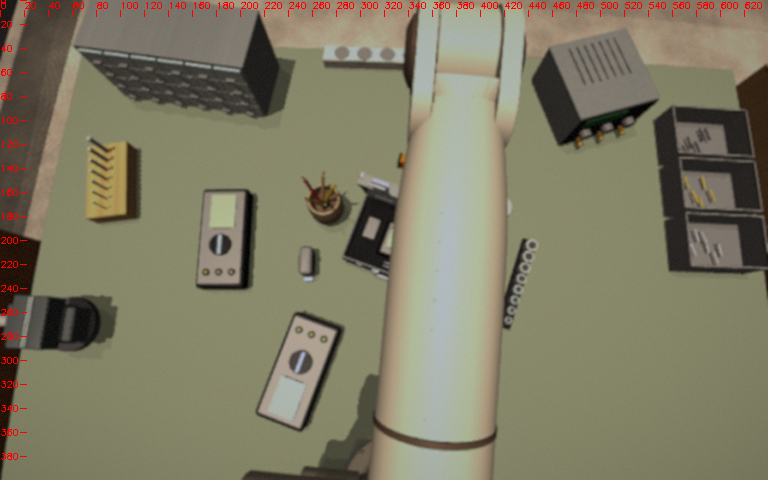

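```bash
python3 - <<'E'
from h import *
o=get_obs();y=np.radians(-18)
ux=np.array([np.cos(y),np.sin(y)])
def P(t,r=.143):
    x=.08-r*np.cos(t)+.024*np.sin(t)+.0145; return np.r_[C0[:2]+ux*x,.064+r*np.sin(t)+.024*np.cos(t)-.012]*1000
cur=np.array([703.4-43+4-40-1,-40.5-1+12,184+12]) 
cur=o["ee_pos"]*1000
print(cur.round(1))
for t in np.radians([73,70,67,64,61,58,55,52,49,46,43,40,37,34,31,28,25,22,19,16,13,10,8,6,4,2,1,0]):
    p=P(t); d=(p-cur).round(0); print(round(np.degrees(t),1),d.tolist()); cur=cur+d
E
```

```text
[625.9 -29.5 198.7]
73.0 [-7.0, 3.0, -3.0]
70.0 [-7.0, 2.0, -1.0]
67.0 [-7.0, 3.0, -2.0]
64.0 [-7.0, 2.0, -2.0]
61.0 [-7.0, 2.0, -2.0]
58.0 [-7.0, 2.0, -3.0]
55.0 [-7.0, 2.0, -3.0]
52.0 [-6.0, 2.0, -3.0]
49.0 [-6.0, 2.0, -4.0]
46.0 [-6.0, 2.0, -4.0]
43.0 [-6.0, 2.0, -5.0]
40.0 [-6.0, 2.0, -4.0]
37.0 [-5.0, 2.0, -6.0]
34.0 [-5.0, 2.0, -5.0]
31.0 [-5.0, 1.0, -6.0]
28.0 [-5.0, 2.0, -5.0]
25.0 [-4.0, 1.0, -7.0]
22.0 [-4.0, 1.0, -6.0]
19.0 [-3.0, 1.0, -6.0]
16.0 [-4.0, 2.0, -7.0]
13.0 [-3.0, 0.0, -7.0]
10.0 [-2.0, 1.0, -7.0]
8.0 [-2.0, 1.0, -5.0]
6.0 [-1.0, 0.0, -5.0]
4.0 [-1.0, 1.0, -5.0]
2.0 [-1.0, -0.0, -5.0]
1.0 [-1.0, 0.0, -2.0]
0.0 [-0.0, 0.0, -3.0]
```

Request:
apply_moves:
  rows:
    - [-5, 2, 0, 0, 0, 0, 1]
    - [-7, 2, -1, 0, 0, 0, 1]
    - [-7, 3, -2, 0, 0, 0, 1]
    - [-7, 2, -2, 0, 0, 0, 1]
    - [-7, 2, -2, 0, 0, 0, 1]
    - [-7, 2, -3, 0, 0, 0, 1]
    - [-7, 2, -3, 0, 0, 0, 1]
    - [-6, 2, -3, 0, 0, 0, 1]
    - [-6, 2, -4, 0, 0, 0, 1]

```text
time: 10.9
ee_pos: [0.5662, -0.0106, 0.1779]
tcp_rot: [-179.7, 0.2, 71.9]
wrist_force: [1.3, 0.4, 5.0]
opening: 0.0001
```

```bash
python3 -c "
from h import *
tgt(.165,0,.165,[180,0,72])
crop('side',200,60,180,200,3,'s10.png')"
```

```text
shift [137.5 -43.6   4.1] rot [ 0.08 -0.35  0.09] F [1.35 0.41 4.96] q [-1.000e+00  7.000e+00  8.300e+00  9.170e+01 -1.000e-01  1.071e+02] 10.9
```

View pics/s10.png

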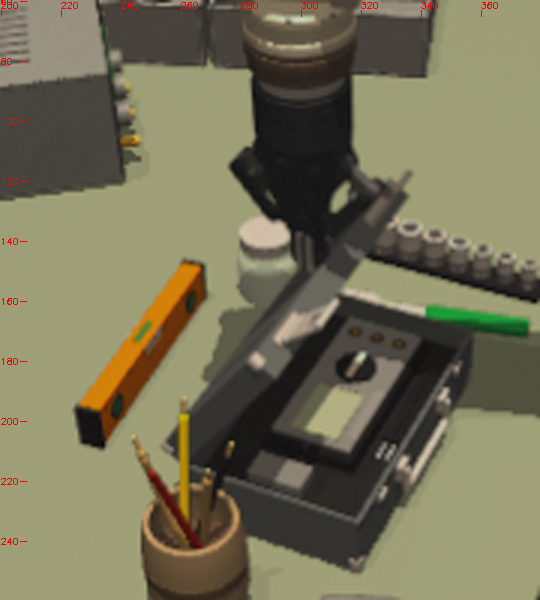

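Request:
apply_moves:
  rows:
    - [-6, 2, -4, 0, 0, 0, 1]
    - [-6, 2, -5, 0, 0, 0, 1]
    - [-6, 2, -4, 0, 0, 0, 1]
    - [-5, 2, -6, 0, 0, 0, 1]
    - [-5, 2, -5, 0, 0, 0, 1]
    - [-5, 1, -6, 0, 0, 0, 1]
    - [-5, 2, -5, 0, 0, 0, 1]
    - [-4, 1, -7, 0, 0, 0, 1]
    - [-4, 1, -6, 0, 0, 0, 1]
    - [-3, 1, -6, 0, 0, 0, 1]
    - [-4, 2, -7, 0, 0, 0, 1]
    - [-3, 0, -6, 0, 0, 0, 1]

```text
time: 12.45
ee_pos: [0.5103, 0.0075, 0.1098]
tcp_rot: [-179.6, 0.2, 71.9]
wrist_force: [0.0, 1.3, 2.0]
opening: 0.0004
```

```bash
python3 -c "
from h import *
tgt(.165,0,.165,[180,0,72])
crop('side',200,60,180,200,3,'s11.png')"
```

```text
shift [193.4 -61.7  72.2] rot [ 0.05 -0.42  0.08] F [0.03 1.33 2.04] q [  0.9  -0.8  -7.3  83.9  -0.  109. ] 12.45
```

View pics/s11.png

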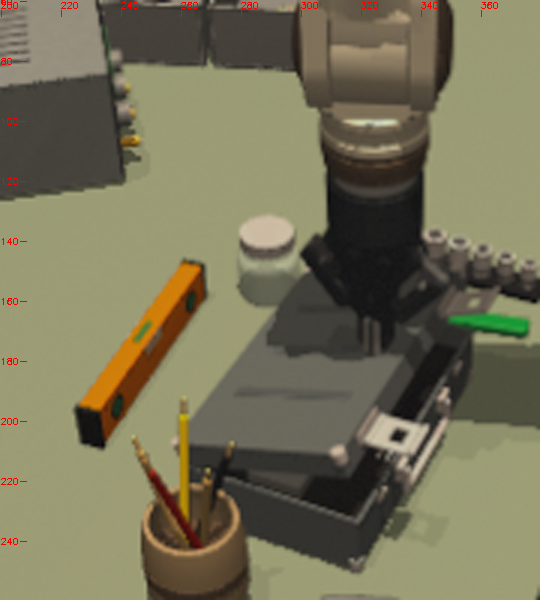

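Request:
apply_moves:
  rows:
    - [-2, 1, -6, 0, 0, 0, 1]
    - [-2, 1, -5, 0, 0, 0, 1]
    - [-1, 0, -5, 0, 0, 0, 1]
    - [-1, 0, -4, 0, 0, 0, 1]
    - [-1, 0, -4, 0, 0, 0, 1]
    - [0, 0, -3, 0, 0, 0, 1]
    - [0, 0, -2, 0, 0, 0, 1]

```text
time: 13.38
ee_pos: [0.5035, 0.0092, 0.0812]
tcp_rot: [-179.6, 0.2, 71.9]
wrist_force: [-1.8, -0.4, 1.7]
opening: 0.0001
```

Request:
apply_moves:
  rows:
    - [0, 0, -2, 0, 0, 0, 1]
    - [0, 0, -2, 0, 0, 0, 1]
    - [0, 0, -1, 0, 0, 0, 1]

```text
time: 13.75
ee_pos: [0.5035, 0.0092, 0.0763]
tcp_rot: [-179.6, 0.2, 71.9]
wrist_force: [-1.7, 0.6, 2.4]
opening: 0.0
```

Request:
apply_moves:
  rows:
    - [0, 0, -1, 0, 0, 0, 1]
    - [0, 0, -1, 0, 0, 0, 1]
    - [0, 0, -1, 0, 0, 0, 1]
    - [0, 0, 0, 0, 0, 0, 1]

```text
time: 14.25
ee_pos: [0.5036, 0.0092, 0.0733]
tcp_rot: [-179.6, 0.2, 71.9]
wrist_force: [0.0, 0.5, 0.5]
opening: -0.0001
```

```bash
python3 -c "
from h import *
crop('side',230,110,150,150,4,'s12.png')"
```

```text
(no output)
```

View pics/s12.png

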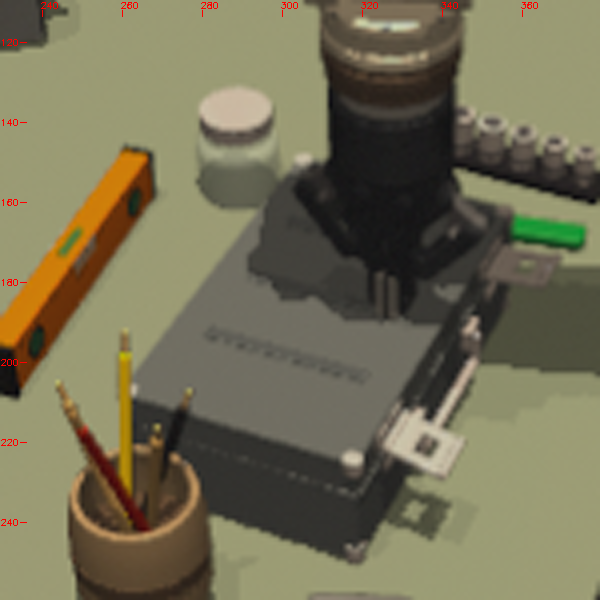

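Request:
apply_moves:
  rows:
    - [0, 0, -1, 0, 0, 0, 1]
    - [0, 0, -1, 0, 0, 0, 1]
    - [0, 0, -1, 0, 0, 0, 1]
    - [0, 0, 0, 0, 0, 0, 1]

```text
time: 14.8
ee_pos: [0.5036, 0.0092, 0.0703]
tcp_rot: [-179.6, 0.2, 71.9]
wrist_force: [0.0, 0.3, 0.3]
opening: -0.0
```

Request:
apply_moves:
  rows:
    - [0, 0, -1, 0, 0, 0, 1]
    - [0, 0, -1, 0, 0, 0, 1]
    - [0, 0, -1, 0, 0, 0, 1]

```text
time: 15.18
ee_pos: [0.5038, 0.0092, 0.0699]
tcp_rot: [-179.8, 0.2, 71.9]
wrist_force: [-10.2, -0.2, 27.2]
opening: -0.0003
```

```bash
python3 -c "
from h import *
o=get_obs(); print(o['wrist_force'],o['ee_pos'],proj('side',[o['ee_pos']+[0,0,h] for h in(-.017,0,.012,.02,.03)]))
crop('side',290,140,80,80,9,'s13.png')"
```

```text
[-10.15257607  -0.24271837  27.16277942] [0.50382218 0.00922833 0.06985521] [[327.16309405 198.17602255]
 [327.19603917 193.40626404]
 [327.21962254 189.98398631]
 [327.23549778 187.67653186]
 [327.25551593 184.76259933]]
```

View pics/s13.png

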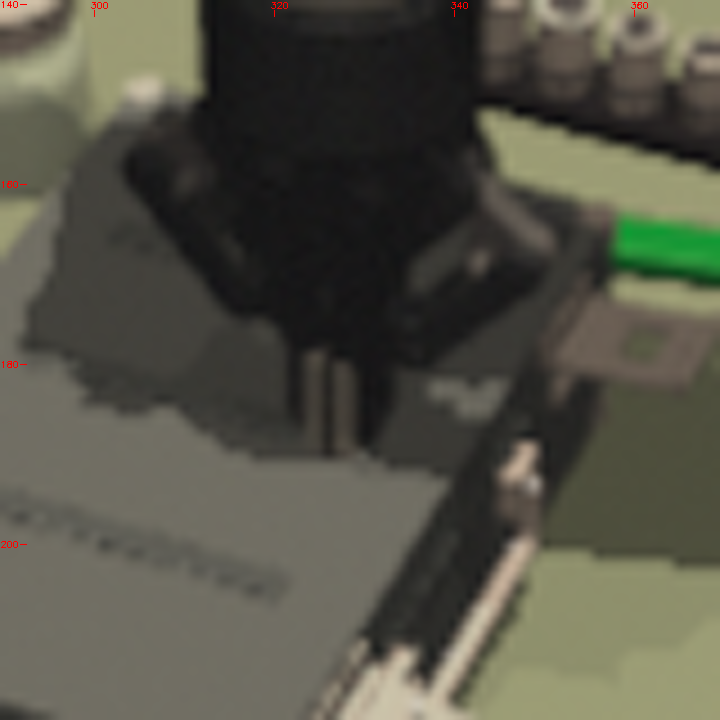

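Request:
apply_moves:
  rows:
    - [0, 0, 5, 0, 0, 0, 1]
    - [0, 0, 20, 0, 0, 0, 1]
    - [0, 0, 35, 0, 0, 0, 1]
    - [0, 0, 35, 0, 0, 0, 1]
    - [-15, 20, 0, -2.3, -7.1, 0, 1]
    - [-15, 20, 0, -2.3, -7.1, 0, 1]
    - [-15, 20, 0, -2.3, -7.1, 0, 1]
    - [-15, 20, 0, -2.3, -7.1, 0, 1]
    - [-10, 20, 0, -2.3, -7.1, 0, 1]
    - [-5, 15, 0, -2.4, -7.2, 0, 1]
    - [0, 0, 0, 0, 0, 0, 1]

```text
time: 16.6
ee_pos: [0.4271, 0.1259, 0.1609]
tcp_rot: [135.5, 0.2, 72.1]
wrist_force: [0.3, -0.1, 0.6]
opening: -0.0002
```

```bash
python3 -c "
from h import *
o=get_obs(); p=o['ee_pos'];print(o['wrist_force'],o['q'].round(1),o['tcp_rot'])
z=Ro.from_euler('xyz',o['tcp_rot'],degrees=True).as_matrix()[:,2]; print(p,z)
for n in('side','top'): print(proj(n,[p-z*.018,p+z*.017+[0,0,.035],p+z*.017]).round(1).tolist())
crop('side',270,110,130,150,4,'s14.png')
crop('top',230,110,200,150,4,'t14.png')"
```

```text
[ 0.3121789  -0.14702407  0.62906615] [ 40.4 -43.4 -43.   63.2 -36.7 139.1] [135.45980989   0.16341148  72.11386209]
[0.42705304 0.12592518 0.16088093] [ 0.66688506 -0.21735592 -0.71275572]
[[361.8, 198.7], [351.7, 192.4], [351.1, 203.6]]
[[283.9, 244.9], [287.3, 234.8], [288.5, 236.5]]
```

View pics/s14.png

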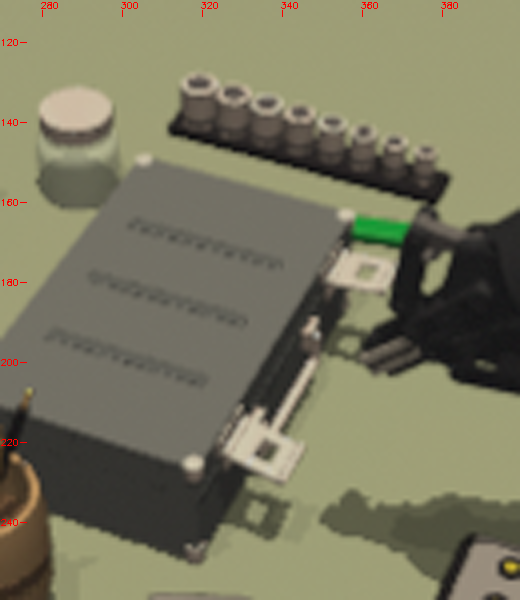

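View pics/t14.png

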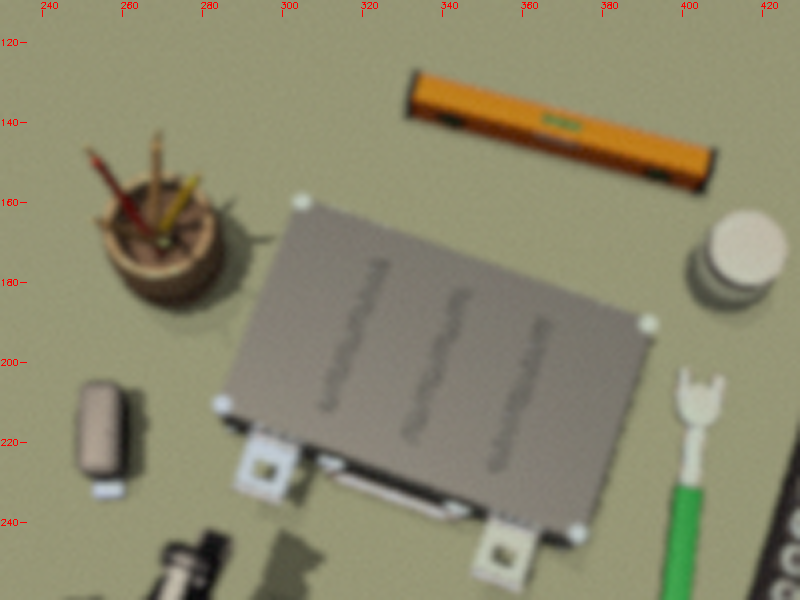

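```bash
python3 - <<'E'
from h import *
np.set_printoptions(precision=4,suppress=True)
P=[onz('top',u,.088) for u in((305,159.8),(391.5,190.3),(284.8,210.3),(373.8,242.6))]
for p in P: print(p)
y1=P[0]-P[1];y2=P[2]-P[3];print(np.linalg.norm(y1),np.linalg.norm(y2),np.linalg.norm(P[0]-P[2]),np.linalg.norm(P[1]-P[3]))
yw=np.degrees([np.arctan2(-v[0],v[1]) for v in(y1,y2)]);print(yw); C=np.mean(P,0);print("C",C)
S=[(305.5,149.3),(355.5,163),None,(317.5,225)]
print([onz('side',s,.088) for s in S if s])
y=np.radians(yw.mean());R=np.array([[np.cos(y),-np.sin(y),0],[np.sin(y),np.cos(y),0],[0,0,1]])
for n,a,b in(("L",(343.5,226.3),(293.8,233.8)),("R",(368,180),(354,255.3))):
    p,e=tri(a,b);print(n,p,e,R.T@(p-C)+[0,0,.088])
E
```

```text
[0.6595 0.0936 0.088 ]
[ 0.5819 -0.146   0.088 ]
[0.5153 0.1413 0.088 ]
[ 0.4375 -0.0987  0.088 ]
0.2519117186594636 0.25227336879024626 0.15186157648170975 0.15187448062618594
[-17.9572 -17.9605]
C [ 0.5486 -0.0025  0.088 ]
[array([ 0.5803, -0.1466,  0.088 ]), array([ 0.4371, -0.1   ,  0.088 ]), array([0.5143, 0.14  , 0.088 ])]
L [0.4548 0.1156 0.0643] 0.0019812143943566947 [-0.1256  0.0834  0.0643]
R [ 0.4019 -0.048   0.0754] 0.0024987880124894713 [-0.1255 -0.0886  0.0754]
```

```bash
cat > w.py <<'E'
from h import *
C1=np.array([.5486,-.0025,0]);y=np.radians(-17.96);R=np.array([[np.cos(y),-np.sin(y),0],[np.sin(y),np.cos(y),0],[0,0,1]])
def way(yc,W):
    o=get_obs();z=Ro.from_euler('xyz',o['tcp_rot'],degrees=True).as_matrix()[:,2]
    t=o['ee_pos']-.018*z; print('tip case',((R.T@(t-C1))*1000).round(1),'F case',(R.T@o['wrist_force']).round(1),'axis',(R.T@z).round(2),o['time'])
    for w in W:
        p=C1+R@np.array([-.0855+w[0]/1000,yc,.076+w[1]/1000]); print(w,((p-t)*1000).round(1)); t=p
E
python3 -c "
from w import *
way(.085,[(-26,30),(-22,10),(-21,-4),(-20.7,-19),(-16,-30),(-12,-40),(-10,-40)])"
```

```text
tip case [-166.1   84.   175.5] F case [0.6 0.  0.4] axis [ 0.7  -0.   -0.71] 16.7
(-26, 30) [ 52.2 -15.9 -69.5]
(-22, 10) [  3.8  -1.2 -20. ]
(-21, -4) [  1.   -0.3 -14. ]
(-20.7, -19) [  0.3  -0.1 -15. ]
(-16, -30) [  4.5  -1.4 -11. ]
(-12, -40) [  3.8  -1.2 -10. ]
(-10, -40) [ 1.9 -0.6  0. ]
```

Request:
apply_moves:
  rows:
    - [13, -4, -17, 0, 0, 0, 1]
    - [13, -4, -18, 0, 0, 0, 1]
    - [13, -4, -17, 0, 0, 0, 1]
    - [13, -4, -17, 0, 0, 0, 1]
    - [2, -1, -10, 0, 0, 0, 1]
    - [2, 0, -10, 0, 0, 0, 1]
    - [1, 0, -7, 0, 0, 0, 1]
    - [0, 0, -7, 0, 0, 0, 1]
    - [0, 0, -5, 0, 0, 0, 1]
    - [0, 0, -5, 0, 0, 0, 1]
    - [0, 0, -5, 0, 0, 0, 1]

```text
time: 18.08
ee_pos: [0.4854, 0.1075, 0.0441]
tcp_rot: [135.5, 0.1, 71.8]
wrist_force: [0.3, -0.5, 1.2]
opening: -0.0001
```

```bash
python3 -c "
from w import *
way(.085,[(-16,-30),(-12,-40),(-10,-40)])
crop('side',280,130,130,130,4.5,'s15.png')"
```

```text
tip case [-106.6   85.2   57. ] F case [ 0.5 -0.4  1.2] axis [ 0.7  -0.   -0.71] 18.075
(-16, -30) [  4.8  -1.8 -11. ]
(-12, -40) [  3.8  -1.2 -10. ]
(-10, -40) [ 1.9 -0.6  0. ]
```

View pics/s15.png

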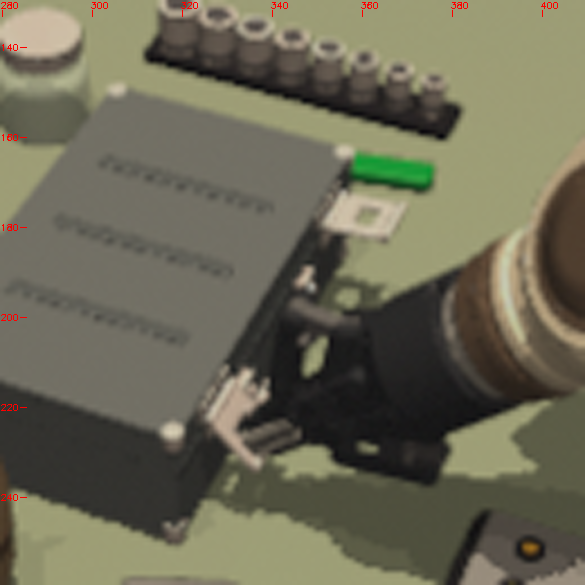

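Request:
apply_moves:
  rows:
    - [2, -1, -5, 0, 0, 0, 1]
    - [3, -1, -6, 0, 0, 0, 1]
    - [2, -1, -5, 0, 0, 0, 1]
    - [2, 0, -5, 0, 0, 0, 1]
    - [1, 0, 0, 0, 0, 0, 1]
    - [1, -1, 0, 0, 0, 0, 1]

```text
time: 18.88
ee_pos: [0.4965, 0.1033, 0.0232]
tcp_rot: [135.5, 0.1, 71.8]
wrist_force: [-1.2, 0.7, 1.2]
opening: 0.0003
```

```bash
python3 -c "
from w import *
way(.085,[(-10,-40)])"
```

```text
tip case [-94.8  84.6  36. ] F case [-1.3  0.3  1.2] axis [ 0.7  -0.   -0.71] 18.875
(-10, -40) [-0.5  0.6 -0. ]
```

Next I'll press forward 1 mm at a time until the force rises.

Request:
apply_moves:
  rows:
    - [1, 0, 0, 0, 0, 0, 1]
    - [1, -1, 0, 0, 0, 0, 1]

```text
time: 19.12
ee_pos: [0.4983, 0.1027, 0.0233]
tcp_rot: [135.5, 0.1, 71.9]
wrist_force: [-13.2, 6.6, 5.6]
opening: 0.0001
```

```bash
python3 -c "
from w import *
way(.085,[(-10,-40)])
crop('side',290,160,80,100,6,'s16.png')"
```

```text
tip case [-92.9  84.7  36.1] F case [-14.6   2.2   5.6] axis [ 0.7  -0.   -0.71] 19.125
(-10, -40) [-2.4  1.1 -0.1]
```

View pics/s16.png

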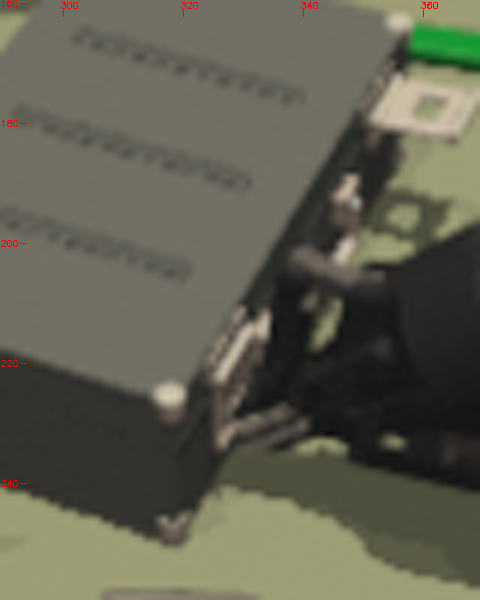

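Request:
apply_moves:
  rows:
    - [-4, 1, 0, 0, 0, 0, 1]
    - [-19, 6, 5, 0, 0, 0, 1]
    - [-20, 7, 25, 0, 0, 0, 1]
    - [0, 0, 45, 0, 0, 0, 1]
    - [-10, -32, 10, 0, 0, 0, 1]
    - [-10, -32, 0, 0, 0, 0, 1]
    - [-10, -32, 0, 0, 0, 0, 1]
    - [-11, -33, 0, 0, 0, 0, 1]
    - [-11, -33, 0, 0, 0, 0, 1]
    - [0, 0, 0, 0, 0, 0, 1]
    - [0, 0, 0, 0, 0, 0, 1]

```text
time: 20.55
ee_pos: [0.4645, -0.0078, 0.1089]
tcp_rot: [138.3, 2.5, 69.5]
wrist_force: [0.6, -0.2, 0.5]
opening: -0.0002
```

```bash
python3 -c "
from w import *
way(-.085,[(-26,30),(-22,10),(-21,-4),(-20.7,-19),(-16,-30),(-12,-40),(-10,-40)])
crop('side',280,130,130,130,4.5,'s17.png')"
```

```text
tip case [-90.3 -29.8 122.3] F case [0.7 0.  0.5] axis [ 0.66 -0.06 -0.75] 20.55
(-26, 30) [-37.2 -46.  -16.3]
(-22, 10) [  3.8  -1.2 -20. ]
(-21, -4) [  1.   -0.3 -14. ]
(-20.7, -19) [  0.3  -0.1 -15. ]
(-16, -30) [  4.5  -1.4 -11. ]
(-12, -40) [  3.8  -1.2 -10. ]
(-10, -40) [ 1.9 -0.6  0. ]
```

View pics/s17.png

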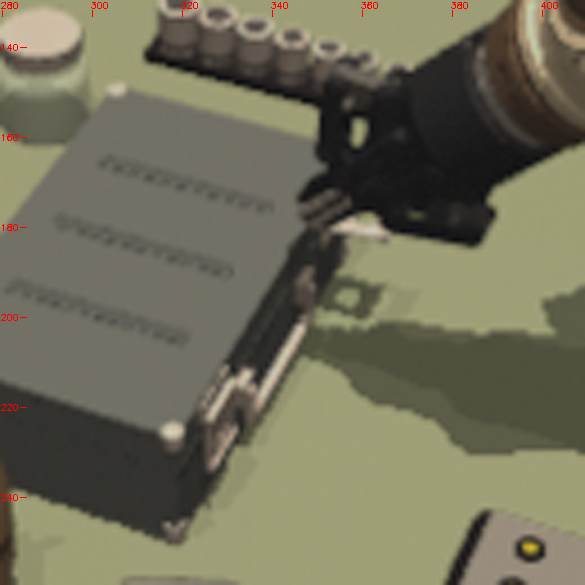

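```bash
python3 -c "
from w import *
o=get_obs();Rc=Ro.from_euler('xyz',o['tcp_rot'],degrees=True);Rt=Ro.from_euler('xyz',[135.5,0,72],degrees=True)
print((Rt*Rc.inv()).as_rotvec(degrees=True),o['q'])
t=o['ee_pos']-.018*Rc.as_matrix()[:,2]; p=C1+R@np.array([-.115,-.085,.122]); print(p+.018*Rt.as_matrix()[:,2]-o['ee_pos'])"
```

```text
[ 1.45926552 -3.4643109   2.51396596] [ 14.53244325 -48.51670172 -50.90318691  52.40358408 -24.10292897
 116.2750077 ]
[-0.03953525 -0.0443839   0.00030055]
```

```bash
cat >> w.py <<'E'
def togo(rpy,xc,yc,zc):
    o=get_obs();Rc=Ro.from_euler('xyz',o['tcp_rot'],degrees=True);Rt=Ro.from_euler('xyz',rpy,degrees=True)
    p=C1+R@np.array([xc,yc,zc])+.018*Rt.as_matrix()[:,2]
    print('shift',((p-o['ee_pos'])*1000).round(1),'rot',(Rt*Rc.inv()).as_rotvec(degrees=True).round(1),'q',o['q'].round(1))
E
python3 -c "
from w import *
togo([155,0,72],-.1115,-.085,.122)"
```

```text
shift [-41.  -43.9  -3.2] rot [ 7.9 15.   2.1] q [ 14.5 -48.5 -50.9  52.4 -24.1 116.3]
```

Request:
apply_moves:
  rows:
    - [0, 0, 2, 2, 3.8, 0.5, 1]
    - [0, 0, 2, 2, 3.7, 0.5, 1]
    - [0, 0, 2, 2, 3.8, 0.6, 1]
    - [0, 0, 2, 1.9, 3.7, 0.5, 1]
    - [-10, -11, -3, 0, 0, 0, 1]
    - [-10, -11, -3, 0, 0, 0, 1]
    - [-10, -11, -3, 0, 0, 0, 1]
    - [-11, -11, -2, 0, 0, 0, 1]
    - [0, 0, 0, 0, 0, 0, 1]

```text
time: 21.72
ee_pos: [0.4229, -0.0528, 0.1061]
tcp_rot: [155.0, -0.0, 71.9]
wrist_force: [0.2, 0.2, -0.4]
opening: 0.0003
```

```bash
python3 -c "
from w import *
togo([155,0,72],-.1115,-.085,.122)
way(-.085,[(-22,20),(-24,-12),(-19,-28),(-15,-38)])
crop('side',280,130,130,130,4.5,'s18.png')"
```

```text
shift [ 0.7  1.4 -0.4] rot [-0.   0.   0.1] q [ -2.5 -41.2 -41.2  65.8  -6.5 104.2]
tip case [-111.7  -86.6  122.4] F case [ 0.1  0.3 -0.4] axis [ 0.42 -0.   -0.91] 21.725
(-22, 20) [  4.5   0.2 -26.4]
(-24, -12) [ -1.9   0.6 -32. ]
(-19, -28) [  4.8  -1.5 -16. ]
(-15, -38) [  3.8  -1.2 -10. ]
```

View pics/s18.png

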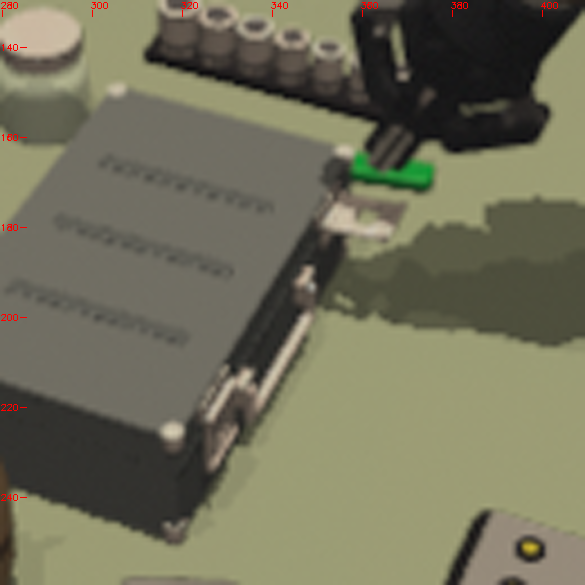

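Request:
apply_moves:
  rows:
    - [2, 0, -13, 0, 0, 0, 1]
    - [2, 1, -13, 0, 0, 0, 1]
    - [0, 0, -8, 0, 0, 0, 1]
    - [-1, 0, -8, 0, 0, 0, 1]
    - [0, 0, -8, 0, 0, 0, 1]
    - [-1, 0, -8, 0, 0, 0, 1]
    - [2, -1, -5, 0, 0, 0, 1]
    - [1, 0, -5, 0, 0, 0, 1]
    - [2, -1, -6, 0, 0, 0, 1]

```text
time: 22.9
ee_pos: [0.4309, -0.0529, 0.0318]
tcp_rot: [155.0, -0.0, 72.0]
wrist_force: [-2.7, 1.8, 0.7]
opening: -0.0001
```

```bash
python3 -c "
from w import *
way(-.085,[(-15,-38)])
crop('side',300,130,130,130,4.5,'s19.png')"
```

```text
tip case [-104.   -84.3   48.2] F case [-3.1  0.8  0.7] axis [ 0.42 -0.   -0.91] 22.9
(-15, -38) [  3.1  -1.8 -10.2]
```

View pics/s19.png

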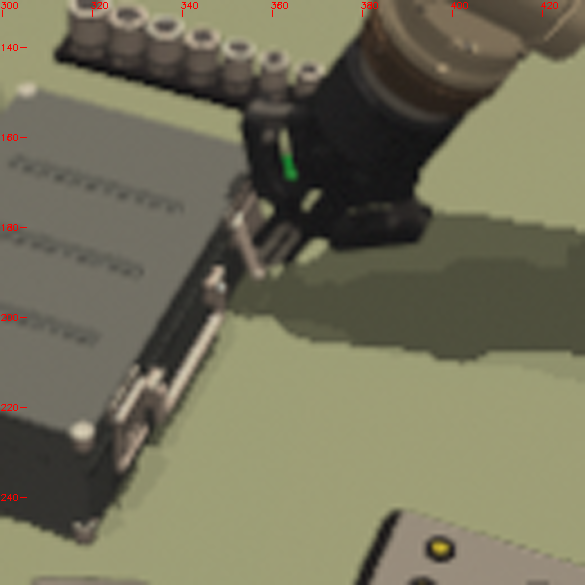

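Request:
apply_moves:
  rows:
    - [1, 0, -5, 0, 0, 0, 1]
    - [1, -1, -5, 0, 0, 0, 1]
    - [2, -1, 0, 0, 0, 0, 1]
    - [1, 0, 0, 0, 0, 0, 1]
    - [1, 0, 0, 0, 0, 0, 1]

```text
time: 23.58
ee_pos: [0.4372, -0.055, 0.0226]
tcp_rot: [155.0, -0.0, 72.0]
wrist_force: [-0.4, -0.5, 5.5]
opening: -0.0
```

```bash
python3 -c "
from w import *
way(-.085,[(-15,-38)])"
```

```text
tip case [-97.4 -84.3  38.9] F case [-0.2 -0.6  5.5] axis [ 0.42 -0.   -0.91] 23.575
(-15, -38) [-3.2  0.3 -0.9]
```

Request:
apply_moves:
  rows:
    - [1, 0, 0, 0, 0, 0, 1]
    - [1, -1, 0, 0, 0, 0, 1]

```text
time: 23.82
ee_pos: [0.439, -0.0558, 0.0223]
tcp_rot: [155.0, -0.0, 72.0]
wrist_force: [-0.6, 2.0, 3.3]
opening: -0.0003
```

```bash
python3 -c "
from w import *
way(-.085,[(-15,-38)])
crop('side',320,140,70,70,9,'s20.png')"
```

```text
tip case [-95.4 -84.5  38.6] F case [-1.2  1.7  3.3] axis [ 0.42  0.   -0.91] 23.825
(-15, -38) [-5.   1.1 -0.6]
```

View pics/s20.png

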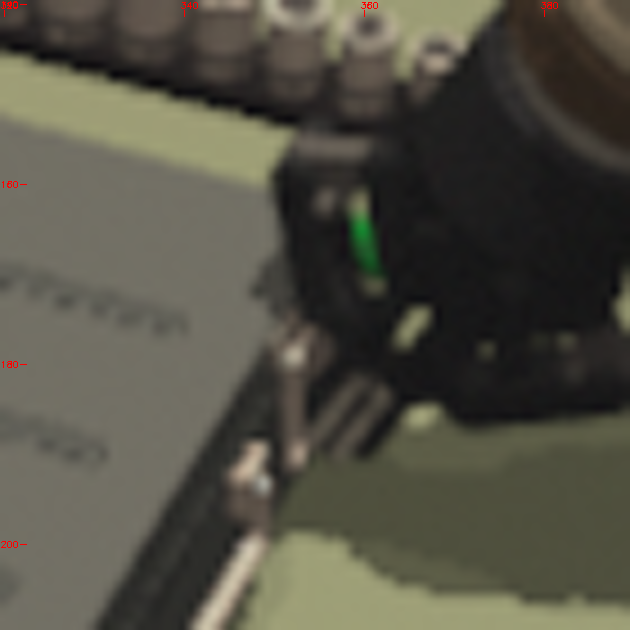

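Request:
apply_moves:
  rows:
    - [1, 0, 0, 0, 0, 0, 1]
    - [1, 0, 0, 0, 0, 0, 1]

```text
time: 24.12
ee_pos: [0.4405, -0.0561, 0.022]
tcp_rot: [155.1, 0.0, 72.0]
wrist_force: [-6.8, 0.1, 8.3]
opening: -0.0002
```

```bash
python3 -c "
from w import *
way(-.085,[(-15,-38)])"
```

```text
tip case [-93.9 -84.3  38.3] F case [-6.5 -2.   8.3] axis [ 0.42 -0.   -0.91] 24.125
(-15, -38) [-6.5  1.4 -0.3]
```

Request:
apply_moves:
  rows:
    - [1, 0, 0, 0, 0, 0, 1]

```text
time: 24.25
ee_pos: [0.4409, -0.0562, 0.0218]
tcp_rot: [155.1, 0.1, 72.0]
wrist_force: [-15.9, 0.9, 15.3]
opening: -0.0003
```

```bash
python3 -c "
from w import *
way(-.085,[(-15,-38)])
crop('side',320,140,70,70,9,'s21.png')"
```

```text
tip case [-93.5 -84.2  38.1] F case [-15.4  -4.   15.3] axis [ 0.42 -0.   -0.91] 24.25
(-15, -38) [-6.9  1.4 -0.1]
```

View pics/s21.png

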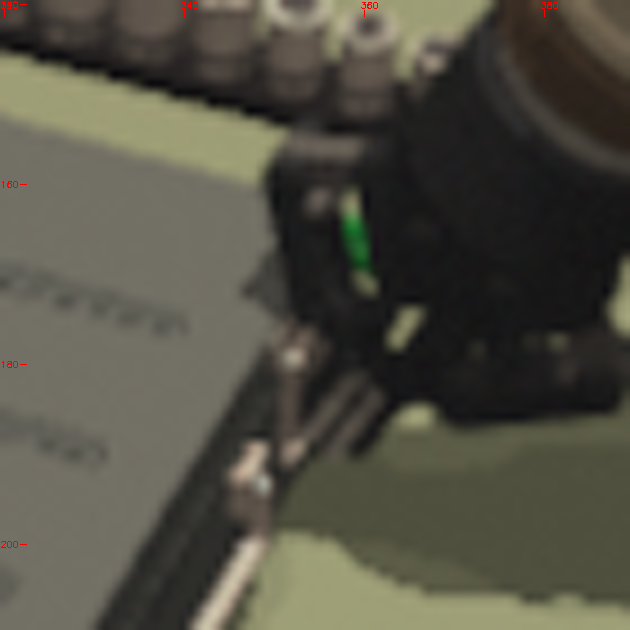

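Request:
apply_moves:
  rows:
    - [-3, 1, 0, 0, 0, 0, 1]
    - [-14, 5, 0, 0, 0, 0, 1]
    - [-20, 6, 0, 0, 0, 0, 1]
    - [-20, 6, 10, 0, 0, 0, 1]
    - [0, 30, 10, 0, 0, 0, 1]
    - [0, 0, 0, 0, 0, 0, 1]

```text
time: 25.05
ee_pos: [0.3848, -0.0065, 0.0418]
tcp_rot: [155.1, 0.0, 72.2]
wrist_force: [0.2, 0.8, 0.5]
opening: 0.0001
```

```bash
python3 -c "
from w import *
way(-.085,[(-15,-38)])
crop('side',300,140,100,100,6,'s22.png')
crop('top',270,190,120,90,6,'t22.png')"
```

```text
tip case [-162.1  -54.3   58.1] F case [-0.1  0.8  0.5] axis [ 0.42  0.   -0.91] 25.05
(-15, -38) [ 49.2 -48.2 -20.1]
```

View pics/s22.png

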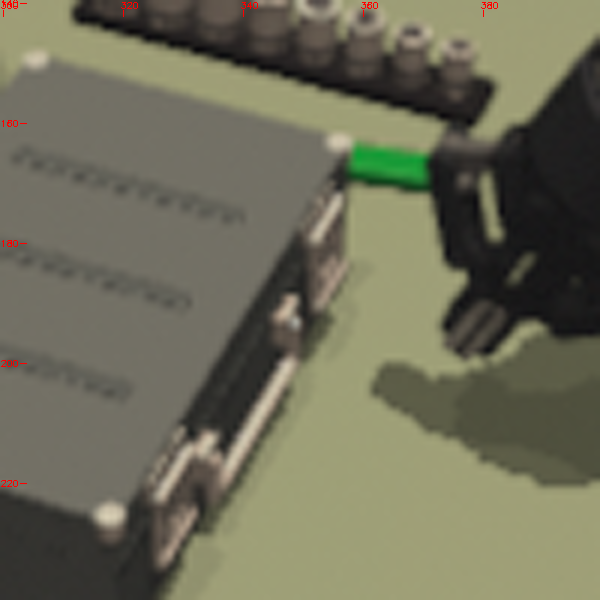

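View pics/t22.png

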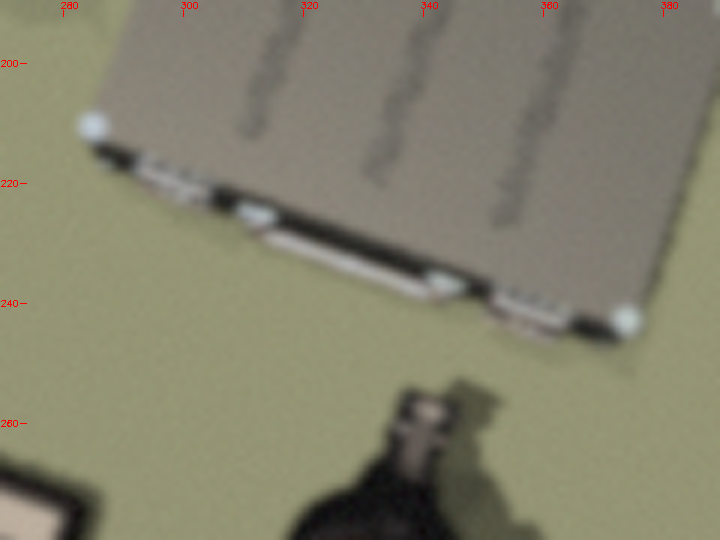

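```bash
python3 -c "
from w import *
for s in(1,-1):
  for f in(0,.1,.2,.3):
    P=[]
    for dy in(.017,-.017):
      for L in(0,.04):
        o=.003
        P.append(C1+R@np.array([-.0855-L*np.sin(f)-o*np.cos(f), s*.085+dy,.076-L*np.cos(f)+o*np.sin(f)]))
    a=proj('side',P);b=proj('top',P)
    print(s,f,'side vec',(a[1]-a[0]).round(1),(a[3]-a[2]).round(1),a.round(1).tolist(),'topvec',((b[1]+b[3]-b[0]-b[2])/2).round(1))
im=camera('side')[:,:,::-1]
crop('side',318,208,36,36,16,'L.png',im);crop('side',340,165,36,36,16,'Rr.png',im)
a=cv2.imread('pics/L.png');b=cv2.imread('pics/Rr.png');cv2.imwrite('pics/LR.png',cv2.resize(np.hstack([a,b]),None,fx=.69,fy=.69))
"
```

```text
1 0 side vec [-0.1 11.2] [-0.2 11.2] [[326.0, 223.5], [325.9, 234.7], [331.5, 214.3], [331.4, 225.5]] topvec [0.8 2.2]
1 0.1 side vec [ 1.4 11.6] [ 1.3 11.6] [[326.0, 223.4], [327.4, 235.0], [331.5, 214.2], [332.8, 225.8]] topvec [0.3 3.6]
1 0.2 side vec [ 2.9 11.9] [ 2.7 11.9] [[326.0, 223.3], [328.9, 235.3], [331.5, 214.1], [334.3, 226.0]] topvec [-0.2  4.8]
1 0.3 side vec [ 4.4 12.1] [ 4.2 12.1] [[325.9, 223.2], [330.3, 235.4], [331.5, 214.0], [335.7, 226.1]] topvec [-0.7  6.1]
-1 0 side vec [-0.6 11.1] [-0.7 11.1] [[351.7, 180.7], [351.1, 191.8], [356.3, 173.1], [355.6, 184.1]] topvec [-1.5  1.4]
-1 0.1 side vec [ 0.8 11.5] [ 0.7 11.4] [[351.7, 180.6], [352.5, 192.1], [356.3, 173.0], [357.0, 184.4]] topvec [-2.   2.8]
-1 0.2 side vec [ 2.2 11.7] [ 2.  11.6] [[351.7, 180.5], [353.9, 192.2], [356.3, 172.9], [358.3, 184.5]] topvec [-2.4  4.1]
-1 0.3 side vec [ 3.5 11.8] [ 3.4 11.8] [[351.7, 180.4], [355.2, 192.3], [356.3, 172.8], [359.7, 184.6]] topvec [-2.8  5.4]
```

View pics/LR.png

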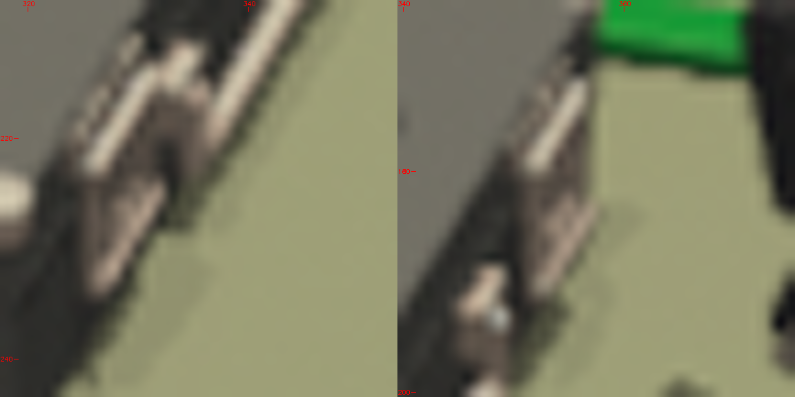

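```bash
python3 -c "
from w import *
togo([155,0,72],-.112,-.085,.042)
togo([139,0,72],-.106,-.085,.032)"
```

```text
shift [ 38.5 -43.1 -15.4] rot [-0.  -0.2 -0. ] q [  6.8 -47.7 -51.   63.9 -10.2 112.7]
shift [ 48.2 -46.2 -22.7] rot [ -4.9 -15.4  -0. ] q [  6.8 -47.7 -51.   63.9 -10.2 112.7]
```

Request:
apply_moves:
  rows:
    - [8, -15, 0, 0, 0, 0, 1]
    - [15, -15, 0, 0, 0, 0, 1]
    - [15, -13, -8, 0, 0, 0, 1]
    - [2, -1, -4, -1.2, -3.8, 0, 1]
    - [3, -1, -4, -1.2, -3.8, 0, 1]
    - [2, -1, -4, -1.2, -3.9, 0, 1]
    - [3, -1, -3, -1.3, -3.9, 0, 1]
    - [0, 0, 0, 0, 0, 0, 1]

```text
time: 26.2
ee_pos: [0.4688, -0.0538, 0.0146]
tcp_rot: [140.5, 0.7, 71.3]
wrist_force: [-19.9, -2.3, 16.1]
opening: 0.0002
```

```bash
python3 -c "
from w import *
togo([139,0,72],-.100,-.085,.032)
way(-.085,[])"
```

```text
shift [-30.3  -2.4   3.8] rot [ 0.1 -1.7  0.7] q [  2.1 -48.6 -60.8  40.3 -13.5 105.9]
tip case [-71.5 -73.1  28.5] F case [-18.2  -8.3  16.1] axis [ 0.64 -0.02 -0.77] 26.2
```

```bash
python3 -c "
from w import *
crop('side',270,130,130,130,4.5,'s23.png')
crop('top',230,110,200,150,4,'t23.png')"
```

```text
(no output)
```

View pics/s23.png

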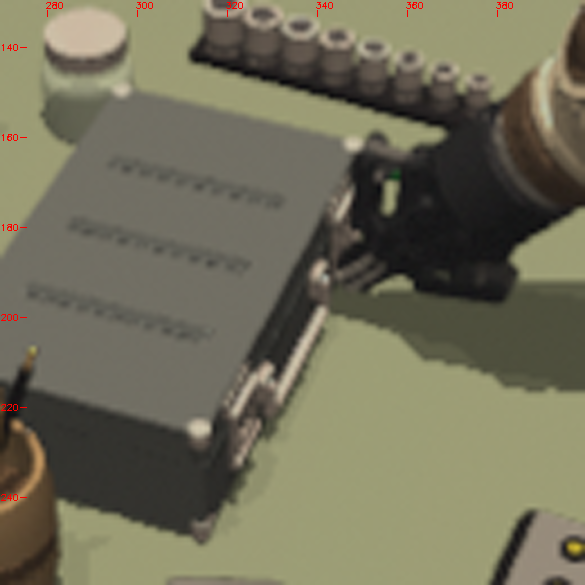

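View pics/t23.png

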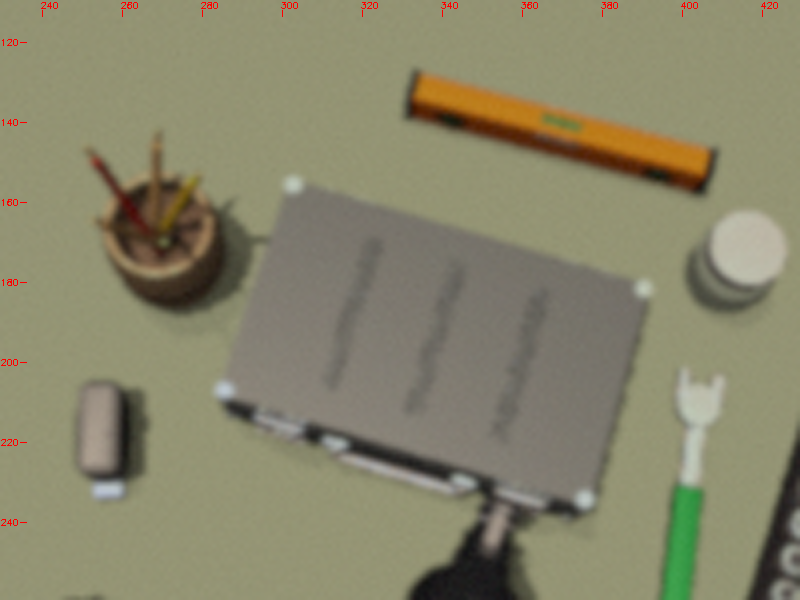

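Request:
apply_moves:
  rows:
    - [-8, 3, 0, 0.6, 2, 0, 1]
    - [-10, 3, 0, 1.2, 4, 0, 1]
    - [-10, 3, 0, 1.2, 4, 0, 1]

```text
time: 26.68
ee_pos: [0.4402, -0.0438, 0.0135]
tcp_rot: [151.2, 0.9, 71.5]
wrist_force: [-0.3, 0.5, -0.2]
opening: 0.0001
```

```bash
python3 -c "
from w import *
togo([155,0,72],-.100,-.085,.032)
way(-.085,[])
crop('side',270,130,130,130,4.5,'s24.png')"
```

```text
shift [ -5.7 -11.1   2.2] rot [2.  3.3 0.4] q [  1.2 -41.5 -52.9  51.5 -10.  107. ]
tip case [-99.1 -72.4  29.2] F case [-0.4  0.4 -0.2] axis [ 0.48 -0.02 -0.88] 26.675
```

View pics/s24.png

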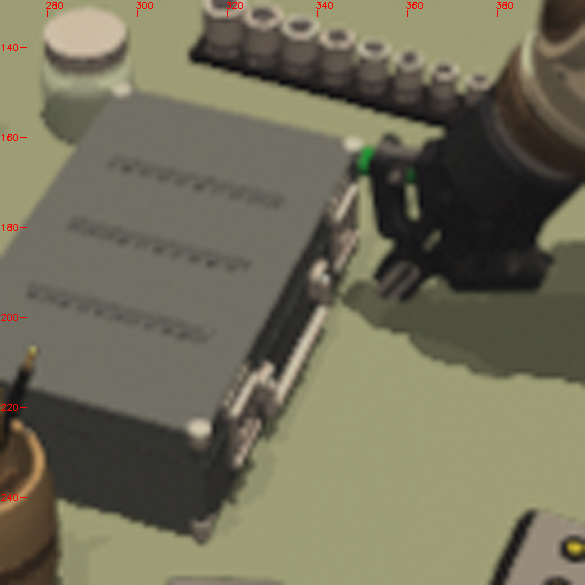

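```bash
python3 - <<'E'
from w import *
np.set_printoptions(precision=4,suppress=True)
P=[onz('top',u,.088) for u in((302.5,155.8),(390.3,181.8),(285.5,207),(375.8,234.3))]
P0=[onz('top',u,.088) for u in((305,159.8),(391.5,190.3),(284.8,210.3),(373.8,242.6))]
for p,q in zip(P,P0): print(p,(R.T@(p-C1))[:2],((R.T@(p-q))*1000).round(1))
yw=[np.degrees(np.arctan2(-(a-b)[0],(a-b)[1])) for a,b in((P[0],P[1]),(P[2],P[3]))];print(yw,np.mean(P,0))
for n,u,z in(("lev",(331,137),0.0),("lev2",(404,157),0),("levtop",(332,128),.044),("jar",(415,172),.075),("jarb",(411,180),.0)): 
  p=onz('top',u,z);print(n,p,(R.T@(p-C1))[:2])
E
```

```text
[0.6709 0.1011 0.088 ] [0.0844 0.1363] [ 8.5 10.6  0. ]
[ 0.6057 -0.1428  0.088 ] [ 0.0976 -0.1158] [21.7 10.4  0. ]
[0.5244 0.1399 0.088 ] [-0.0669  0.128 ] [9.1 1.5 0. ]
[ 0.4598 -0.1038  0.088 ] [-0.0532 -0.1238] [22.8  2.   0. ]
[np.float64(-14.958252303811989), np.float64(-14.851507294393242)] [ 0.5652 -0.0014  0.088 ]
lev [0.7655 0.022  0.    ] [0.1987 0.0902]
lev2 [ 0.7101 -0.202   0.    ] [ 0.2151 -0.14  ]
levtop [0.776  0.0208 0.044 ] [0.2091 0.0923]
jar [ 0.6406 -0.2149  0.075 ] [ 0.153  -0.1737]
jarb [ 0.6384 -0.2222  0.    ] [ 0.1531 -0.1813]
```

```bash
python3 -c "
from w import *
togo([180,0,162],-.10,-.045,.17)
togo([180,0,162],.135,-.045,.17)"
```

```text
shift [ -1.   29.1 137.4] rot [-13.5  28.8  88.2] q [  1.1 -41.3 -52.7  51.6 -10.  107. ]
shift [222.6 -43.3 137.4] rot [-13.5  28.8  88.2] q [  1.1 -41.3 -52.7  51.6 -10.  107. ]
```

Request:
apply_moves:
  rows:
    - [-12, 4, 5, 0, 0, 0, 1]
    - [0, 2, 25, 0, 0, 0, 1]
    - [0, 3, 30, -1.1, 2.4, 7.35, 1]
    - [0, 5, 30, -1.1, 2.4, 7.35, 1]
    - [0, 5, 30, -1.1, 2.4, 7.35, 1]
    - [5, 5, 17, -1.1, 2.4, 7.35, 1]
    - [7, 5, 0, -1.1, 2.4, 7.35, 1]
    - [0, 0, 0, -1.1, 2.4, 7.35, 1]
    - [0, 0, 0, -1.1, 2.4, 7.35, 1]
    - [0, 0, 0, -1.1, 2.4, 7.35, 1]
    - [0, 0, 0, -1.1, 2.4, 7.35, 1]
    - [0, 0, 0, -1.2, 2.4, 7.35, 1]
    - [0, 0, 0, -1.2, 2.4, 7.35, 1]
    - [0, 0, 0, -1.2, 2.4, 7.35, 1]

```text
time: 28.48
ee_pos: [0.441, -0.0149, 0.1503]
tcp_rot: [179.9, -0.2, 162.2]
wrist_force: [-0.0, 0.5, -0.2]
opening: -0.0002
```

```bash
python3 -c "
from w import *
togo([180,0,162],.135,-.045,.17)"
```

```text
shift [222.2 -72.    1.7] rot [-0.1 -0.2 -0.2] q [ -2.  -10.6 -11.8  88.9   0.1  15.8]
```

Request:
apply_moves:
  rows:
    - [25, -8, 0, 0, 0, 0, 1]
    - [35, -11, 0, 0, 0, 0, 1]
    - [35, -11, 0, 0, 0, 0, 1]
    - [35, -11, 0, 0, 0, 0, 1]
    - [35, -11, 0, 0, 0, 0, 1]
    - [35, -12, 0, 0, 0, 0, 1]
    - [22, -8, 0, 0, 0, 0, 1]
    - [0, 0, -30, 0, 0, 0, 1]
    - [0, 0, -20, 0, 0, 0, 1]
    - [0, 0, 0, 0, 0, 0, 1]

```text
time: 29.72
ee_pos: [0.6618, -0.0868, 0.0985]
tcp_rot: [179.9, -0.3, 162.0]
wrist_force: [-0.2, 0.6, -0.6]
opening: -0.0001
```

```bash
python3 -c "
from w import *
togo([180,0,162],.135,-.045,.064)
crop('side',220,90,180,150,4,'s25.png')"
```

```text
shift [  1.4  -0.1 -52.5] rot [-0.2 -0.3  0. ] q [-7.6 20.9 16.2 85.6  0.2 10.5]
```

View pics/s25.png

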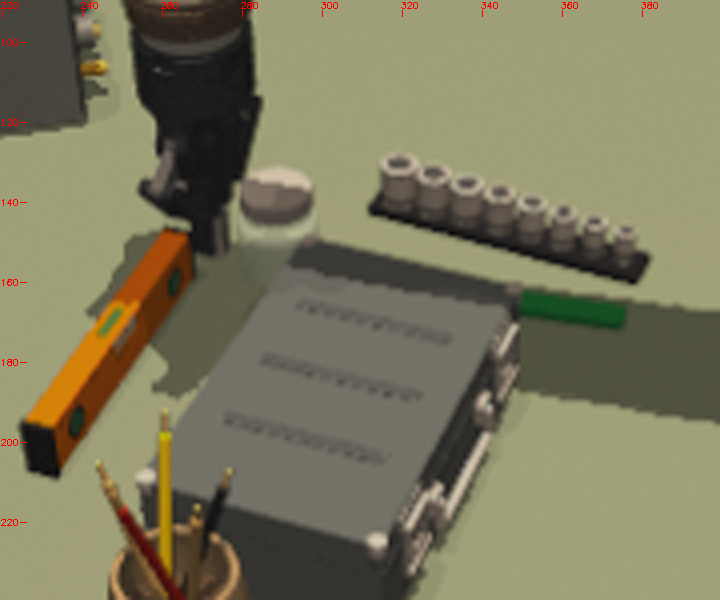

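Request:
apply_moves:
  rows:
    - [1, 0, -20, 0, 0, 0, 1]
    - [0, 0, -20, 0, 0, 0, 1]
    - [0, 0, -12, 0, 0, 0, 1]
    - [0, 0, 0, 0, 0, 0, 1]

```text
time: 30.28
ee_pos: [0.6635, -0.0858, 0.048]
tcp_rot: [179.9, -0.2, 162.0]
wrist_force: [0.5, 0.2, 0.2]
opening: 0.0004
```

```bash
python3 -c "
from w import *
togo([180,0,162],.109,-.045,.064)
way(0,[])
crop('side',220,90,180,150,4,'s26.png')"
```

```text
shift [-25.1   6.9  -2. ] rot [-0.2 -0.2 -0. ] q [-7.5 21.4 11.3 80.1  0.2 10.5]
tip case [135.1 -43.9  66. ] F case [0.4 0.4 0.2] axis [-0.  0. -1.] 30.275
```

View pics/s26.png

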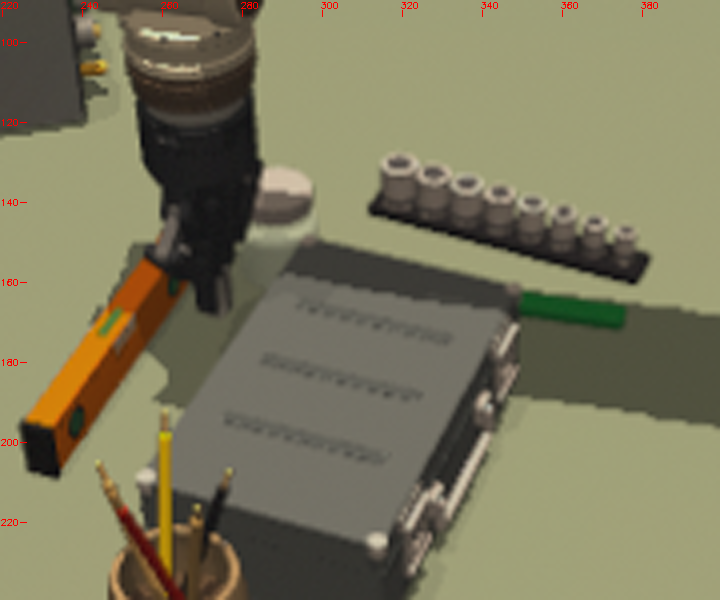

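Request:
apply_moves:
  rows:
    - [-6, 2, 0, 0, 0, 0, 1]
    - [-6, 2, 0, 0, 0, 0, 1]
    - [-5, 1, 0, 0, 0, 0, 1]
    - [-4, 1, 0, 0, 0, 0, 1]
    - [-3, 1, 0, 0, 0, 0, 1]
    - [-3, 1, 0, 0, 0, 0, 1]
    - [-3, 1, 0, 0, 0, 0, 1]

```text
time: 31.2
ee_pos: [0.6377, -0.0783, 0.0499]
tcp_rot: [179.9, 0.3, 162.0]
wrist_force: [19.0, -9.0, -5.3]
opening: -0.0002
```

```bash
python3 -c "
from w import *
way(0,[])
crop('side',220,90,180,150,4,'s27.png')"
```

```text
tip case [108.  -44.7  67.9] F case [20.9 -2.7 -5.3] axis [ 0.01  0.   -1.  ] 31.2
```

View pics/s27.png

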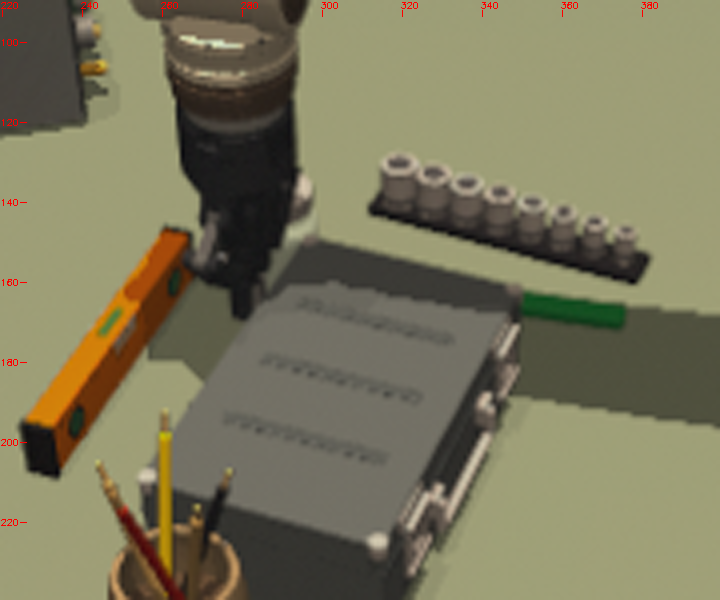

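Request:
apply_moves:
  rows:
    - [-2, 1, 0, 0, 0, 0, 1]
    - [-2, 0, 0, 0, 0, 0, 1]
    - [-2, 1, 0, 0, 0, 0, 1]
    - [-2, 1, 0, 0, 0, 0, 1]

```text
time: 31.75
ee_pos: [0.6297, -0.0765, 0.0501]
tcp_rot: [180.0, 0.4, 161.9]
wrist_force: [16.5, -13.8, -5.6]
opening: 0.0
```

```bash
python3 -c "
from w import *
way(0,[])
crop('side',220,90,180,150,4,'s28.png')"
```

```text
tip case [ 99.9 -45.4  68.1] F case [19.9 -8.  -5.6] axis [ 0.01  0.   -1.  ] 31.75
```

View pics/s28.png

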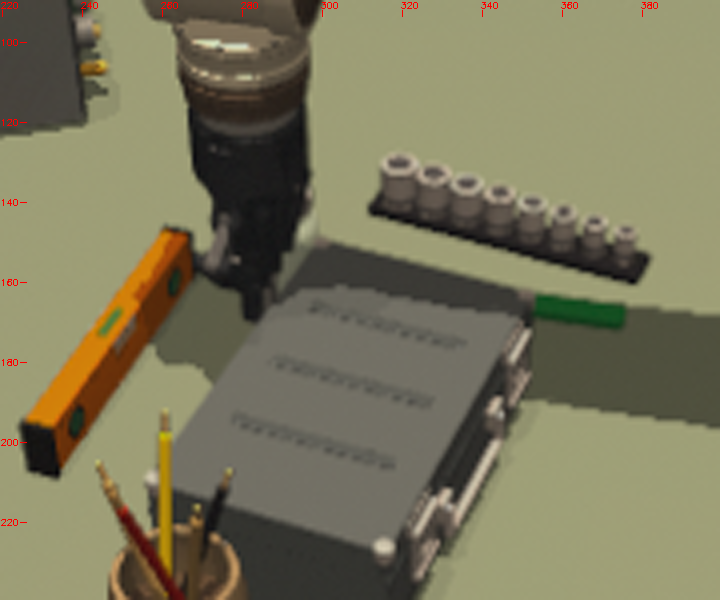

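Request:
apply_moves:
  rows:
    - [-2, 1, 0, 0, 0, 0, 1]
    - [-2, 0, 0, 0, 0, 0, 1]
    - [-2, 1, 0, 0, 0, 0, 1]
    - [-1, 0, 0, 0, 0, 0, 1]

```text
time: 32.3
ee_pos: [0.6227, -0.0742, 0.05]
tcp_rot: [179.9, 0.4, 162.0]
wrist_force: [17.8, -10.5, -6.1]
opening: -0.0002
```

```bash
python3 -c "
from w import *
way(0,[])
crop('side',220,90,180,150,4,'s29.png')"
```

```text
tip case [ 92.4 -45.4  68. ] F case [20.1 -4.5 -6.1] axis [ 0.01  0.   -1.  ] 32.3
```

View pics/s29.png

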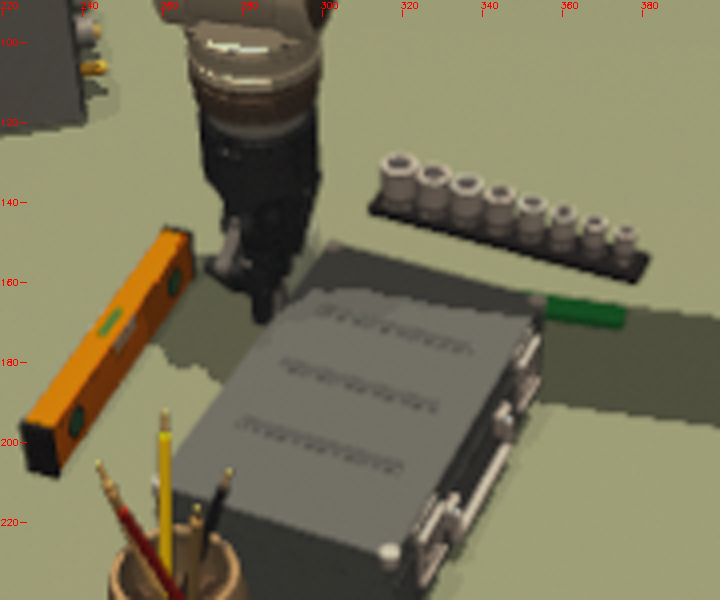

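Request:
apply_moves:
  rows:
    - [-1, 0, 0, 0, 0, 0, 1]
    - [4, -1, 0, 0, 0, 0, 1]
    - [12, -4, 0, 0, 0, 0, 1]
    - [12, -4, 0, 0, 0, 0, 1]
    - [6, -2, 20, 0, 0, 0, 1]
    - [0, 0, 35, 0, 0, 0, 1]
    - [0, 0, 45, 0, 0, 0, 1]
    - [-10, 3, 30, 0, 0, 0, 1]
    - [-35, 11, 0, 0, 0, 0, 1]
    - [-40, 13, 0, 0, 0, 0, 1]
    - [-40, 13, 0, 0, 0, 0, 1]
    - [-40, 13, 0, 0, 0, 0, 1]
    - [-40, -10, 0, 0, 0, 0, 1]
    - [-40, -30, 0, 0, 0, 0, 1]
    - [-20, -40, 0, 0, 0, 0, 1]
    - [0, -40, 0, 0, 0, 0, 1]
    - [0, -40, 0, 0, 0, 0, 1]
    - [0, -40, 0, 0, 0, 0, 1]
    - [0, 0, 0, 0, 0, 0, 1]

```text
time: 34.72
ee_pos: [0.3871, -0.2321, 0.1789]
tcp_rot: [179.8, -0.2, 161.9]
wrist_force: [0.0, 0.1, -1.1]
opening: 0.0001
```

```bash
python3 -c "
from w import *
way(0,[])
crop('side',230,100,180,150,4,'s30.png')
crop('top',230,110,200,150,4,'t30.png')"
```

```text
tip case [ -82.8 -268.2  196.9] F case [ 0.   0.1 -1.1] axis [-0.  0. -1.] 34.725
```

View pics/s30.png

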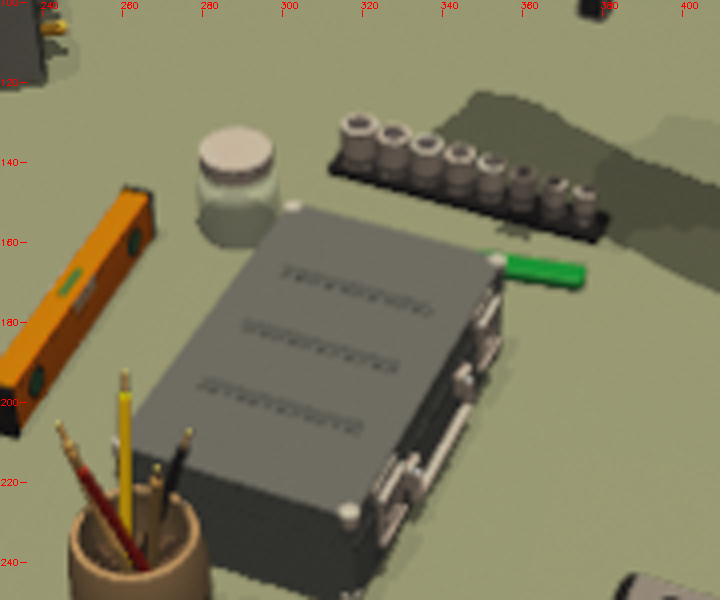

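View pics/t30.png

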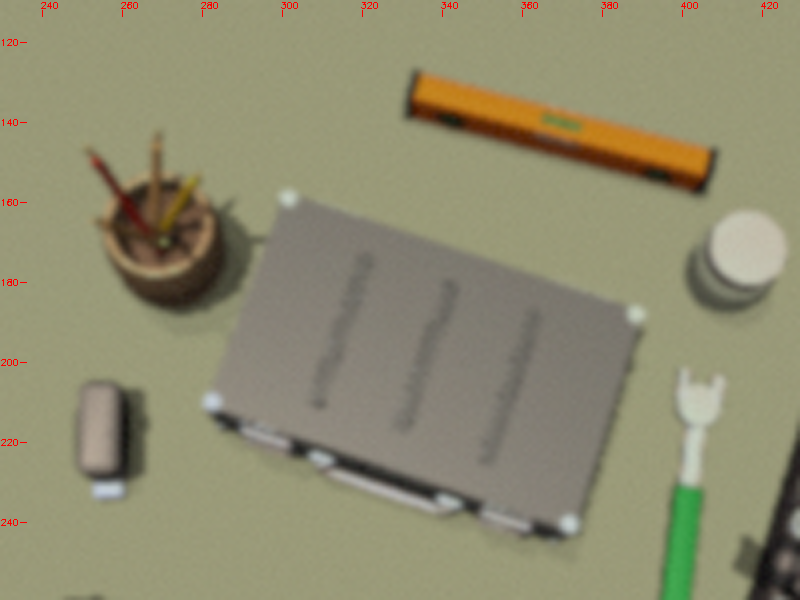

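```bash
python3 - <<'E'
from w import *
P=[onz('top',u,.088) for u in((301.5,159),(388.5,188),(282.5,209.8),(371.8,240.3))]
P0=[onz('top',u,.088) for u in((305,159.8),(391.5,190.3),(284.8,210.3),(373.8,242.6))]
for p,q in zip(P,P0): print(((R.T@(p-q))*1000).round(1))
im=camera('side')[:,:,::-1]
crop('side',315,210,36,36,16,'L.png',im);crop('side',335,165,36,36,16,'Rr.png',im)
a=cv2.imread('pics/L.png');b=cv2.imread('pics/Rr.png');cv2.imwrite('pics/LR2.png',cv2.resize(np.hstack([a,b]),None,fx=.69,fy=.69))
E
```

```text
[-1.2  9.9  0. ]
[3.3 9.7 0. ]
[-0.9  6.3  0. ]
[4.  6.9 0. ]
```

View pics/LR2.png

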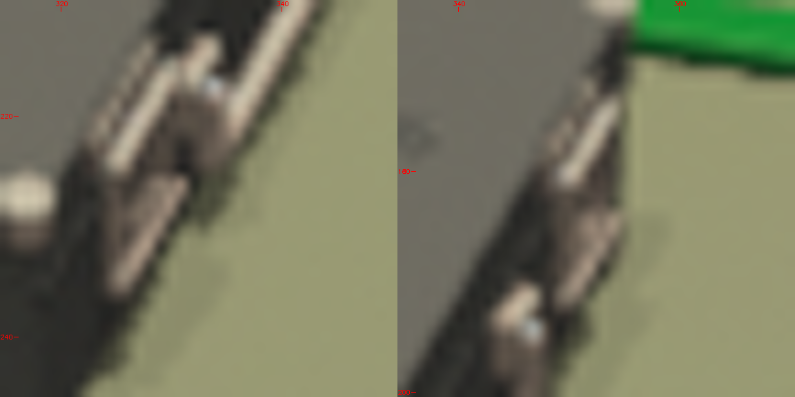

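```bash
python3 -c "
from workcell import *
print(job_done())"
```

```text
the job is handed in; nothing more can be done
None
```

The lid is shut and both clasps are flat against the front, but I pushed the case out of place while pressing the right clasp. It now stands about 8 mm from where it started. I handed the job in at about 35 s, with the arm clear of everything.

- **Lid:** I pushed it over from behind with the closed fingertips and lowered it slowly. At the end I pressed until about 27 N showed. Just after closing, the two camera views agreed on the height of the shut lid to within about 1 mm. After the later pushes I checked it only by eye.
- **Clasps:** I swung the left one down and pressed it at about 15 N, then did the same with the right. My first check suggested the right clasp was still about 0.1 rad open, so I pressed it again. In the last pictures both line up with where flat leaves should be, to within about half a pixel.
- **Case moved:** During that second press the arm reached the limit of joint 2 and slid the case about 16 mm, turning it about 3°. I pushed it back from the rear with the fingertips. My last measurement puts it 1–2 mm further back and about 8 mm to its left, turned by about 1°, so "leave it where it is" is only met to that extent.
- **Other readings:** The cameras and the first contact put the fingertips about 18 mm behind the TCP, where `tip_reach` gives 17 mm ahead of it, and I worked from the measured value. The highest wrist force I read was about 29 N. The other things on the bench appear unmoved in the pictures. I did not look at the meter after the lid closed.

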